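# Fold up the ledge of a writing board, raise the board to the set angle and hold it

### The arm

A 6-joint arm with a two-finger parallel gripper is mounted at the origin on the work surface. World frame = base frame: x ahead of the robot, y to its left, z up, the work surface at z = 0. Lengths are in m, angles in rad, forces in N, time in s.
With the tool pointing down it reaches from about 0.35 to 0.975 m from the base axis. Payload 4.9 kg.
Tool frame: the origin (TCP) lies at the very end of the fingers, on their centre line; the grasp point (between the pads) lies robot.grasp_offset behind it (robot.grasp_offset is the distance from the TCP to the grasp point, in m); x points along the fingers, y is the direction in which the jaws open and shut, and the axes are right-handed (so a half turn about x gives the same grasp; the last joint's range is limited). The gripper opens to 85 mm and grips with 20 to 120 N. Pads are 22 mm wide; open, the fingers measure 114 mm over their backs; the gripper's body (76 mm by 85 mm) begins 54 mm behind the grasp point. The pads swing forward as they close: fully open they stand 13 mm farther back than shut.
Start: joints at [1.228, 0.053, 1.613, -0, 1.476, -0.119], TCP at [0.139, 0.609, 0.231] pointing down, gripper open.
Joint ranges: [-3.01, 3.01], [-1.01, 2.22], [0.06, 2.58], [-1.02, 4.17], [0.09, 2.62], [-3.14, 3.14]. Speed limits (rad/s): [2.57, 2.57, 3.14, 3.14, 3.14, 3.14].

### API

Orientations are given as a unit quaternion [x, y, z, w].
In Python, from station import status, snapshot, camera_info, robot gives the robot as it stands.
- The arm moves only by the tool drive_tool, never from a script. Its argument "plan" is a list of rows, each a list of 2 entries, a list of its own where there are three numbers: the shift along the tool's x, y, z in cm, then the turn, a rotation vector about the tool's x, y, z in rad. In form: [[[dx, dy, dz], [wx, wy, wz]], ...]. A call has 1 to 8 rows; each row is the pose to reach, as a shift and turn from the pose measured when the call began, along the tool's axes at that moment; what a row does not reach only later rows make up. A row lasts 1/8 s, in which the tool goes at most 62.5 mm and 10.7 degrees, less where a joint would pass 70% of its speed; a pose out of reach is approached as far as the arm can. A call with a gripper value outside its range is refused whole. "grip" is the closure, from 0 (fully open) to 1 (shut), set as the call begins (left out, the last holds). The fingers move at their own pace and stop on an object; "grip_force" is the grip in N (left out, the last holds). Time passes only in rows, so rows that repeat a pose let the fingers close. It gives the time, the measured TCP pose, the force and the opening at its end, in the units of the state.
- status.state(): the state, without advancing time (a new reading comes with each control period).
- snapshot(name): name is "scene" or "top" or "wrist"; returns the picture (420x560x3 uint8, red, green, blue); there is no depth.
- camera_info(name): a dict with "vfov" (degrees; the focal length in pixels is half the picture's height over the tangent of half this angle, whatever the lens; pixels are square), "cx", "cy" (the principal point, pixels), "pose" (4x4, takes a point from camera to world coordinates). Camera axes: x right, y down, z forward; pixel columns grow to the right and rows downward; lengths in m; the calibration is good to about 2 mm. The wrist camera is an equidistant fisheye: a pixel r from the principal point sees the ray r / f radians off the axis. A picture is of the moment at which its call begins: read the wrist's pose just before it. camera_info takes no time and is no camera call; for the wrist camera it gives the pose at the moment of the call.
- robot.hand_in(): hands the job in, once; it reports no verdict.
The state is a dict: "t": time; "joint_positions": joint angles; "joint_velocities": joint speeds; "effort": joint torques, N m; "eef_pos": TCP position; "eef_rot": TCP orientation; "force": force on the tool from outside, world axes, zero at the start; "moment": the same for the moment, N m; "grip_width": finger opening in m.
Only numpy, scipy, OpenCV 4.12 (cv2) and the standard library are available. Lean on these libraries where they do the work, as an engineer would, in place of code of your own. Each camera call takes 0.05 s, during which the arm holds its last target.

### The job

On the small wooden writing stand, first fold the narrow ledge up by its brass knob until it stands square to the board while the board still lies flat, so that the slate paperweight cannot slide off. Then take the board by the lug on its free edge, raise it until it is parallel with the steel setting arm beside it, and finish while still holding it there, as the board falls shut if let go. The paperweight must stay on the board, and the setting arm and the other things on the table are to be left where they are.

Things in the scene. Friction and masses are not known exactly. Their poses are not given: they have to be found in the camera images.
- stand: fixed dark wooden base of the writing stand, 190 x 370 x 12 mm with 40 mm high rails under the board; origin on the table; its x axis points from the board's free edge (robot side) to its hinge edge, y along the hinge, z up. The board's hinge axis is parallel to y, at x = +85 mm, z = 46 mm. A brass quarter arc (radius 150 mm about the hinge) stands at y = +178 mm
- board (a joint): angle of the board about its hinge, 0 = lying flat on the rails, positive = free edge raised (range 0 to 1.4 rad). It swings freely and falls shut when let go
- board_hinge (a point): point on the board's hinge axis, mid width, mid thickness. Axes go with the board: x from free edge to hinge, y along the hinge, z out of its upper face. The board is wood, 160 mm from hinge to free edge, 280 mm wide (y), 12 mm thick, about 0.4 kg, its upper face 6 mm above this point; a paper sheet is fixed on it
- lug (a point): the place to hold the board: on a wooden lug 18 mm wide (y), 12 mm thick, that sticks out 42 mm from the middle of the free edge in the plane of the board; this point is mid lug, 190 mm from the hinge axis. At rest it is 46 mm above the table with nothing under it; it can be pinched across its width from above
- ledge (a joint): angle of the ledge to the board: 0 = folded flat on the board, 1.571 = square to it, stop at 1.92 rad. Starts at 0 to 0.2 rad. Stiff hinge (about 0.05 N m), stays where it is left
- ledge_knob (a point): centre of a brass barrel knob at the ledge's mid width: cylinder along y, diameter 14, 20 mm long, flat ends, on a thin stem 26 mm above the ledge's face. The ledge (wood strip 45 x 260 x 6 mm) turns about an axis parallel to y, 6 mm above the board's hinge axis. Folded flat, the knob is 33 mm from that axis towards the free edge and 32 mm above it; square, 32 mm beyond it and 33 mm above
- setarm (a joint): angle of the setting arm, measured as the board's: the board is right when board equals this (0.5 to 0.85 rad). The arm is clamped and must not be moved
- setarm_pivot (a point): pivot of the steel setting arm, on the board's hinge axis at y = +163 mm of the stand; its axes go with the arm, x from tip to pivot
- setarm_tip (a point): 160 mm along the setting arm (bar 12 mm high, 6 mm thick) from its pivot, near its raised end
- weight: loose dark slate paperweight bar, 22 x 160 x 14 mm (long along y), 0.1 to 0.21 kg, lying on the board between the ledge and the free edge; origin under its centre. It may slide down against the raised ledge when the board is tilted, which is fine
- seal_a: pale green stone seal, 26 x 26 x 60 mm upright block, near the lug's -y side; bystander, origin under its centre
- seal_b: reddish stone seal, 34 x 24 x 50 mm upright block; bystander, origin under its centre
- tin: round seal-paste tin, diameter 60, 22 mm high; bystander, origin under its centre
- inkstone: dark rectangular ink stone, 75 x 110 x 22 mm; bystander, origin under its centre
- bowl: white bowl, diameter 104, 42 mm high; bystander, origin under its centre
- brush: flat brush, about 200 mm long, lying on the table; bystander

How it is judged:
By the outcome, as a careful person would: the job done as asked, in the order asked, and still so for the second after the job is handed in, while the arm keeps its last pose, push and grip.
It also fails if it takes over 56 s, if anything falls off the work surface, if the arm or the gripper's body presses on something with over 40 N, if the wrist force passes 120 N, or if a joint passes its speed limit or range.

## Working session

There is one attempt and no reset: what is moved stays moved. The work goes in short steps, Python scripts to look and compute and a tool call to move; the robot and the scene stay as the last step left them, time stands still between calls to the robot, and variables do not carry over. Pictures are saved under pics/ and viewed, and the job is handed in when it is done.

Besides the shell and the picture viewer there is one more tool, called after "Request:" in YAML: its name, and indented under it one key for each argument. drive_tool: Moves the arm, as the interface text tells. Its arguments: {"type":"object","properties":{"plan":{"type":"array"},"grip":{"type":"number"},"grip_force":{"type":"number"}},"required":["plan"]}

```bash
ls; mkdir -p pics; python3 - <<'E'
from station import status, snapshot, camera_info, robot
import cv2
print(status.state()); print(robot.grasp_offset)
for n in("scene","top","wrist"):
    print(n,camera_info(n))
    cv2.imwrite(f"pics/{n}0.png",snapshot(n)[:,:,::-1])
E
```

```text
pics
{'t': 0.0, 'joint_positions': array([ 1.22800969e+00,  5.33768922e-02,  1.61426762e+00, -1.68087636e-05,
        1.47598235e+00, -1.18997957e-01]), 'joint_velocities': array([-0.00108015, -0.00072623,  0.00042963, -0.00064585, -0.00048079,
        0.00144797]), 'effort': array([-3.46499975e-03, -3.93684018e+01, -3.70174885e+01, -2.84876332e-04,
        7.03864556e-03,  6.61520076e-06]), 'eef_pos': array([0.13850068, 0.60883787, 0.23006634]), 'eef_rot': array([ 0.07825417,  0.70284332, -0.07965711,  0.70252566]), 'force': array([-0.86015538,  0.94541004,  0.4852264 ]), 'moment': array([-0.02396462, -0.03182076,  0.01227839]), 'grip_width': 0.08536303611917073}
0.0187
scene {'vfov': 48.6909365540515, 'cx': 279.1429484355163, 'cy': 211.8770925337876, 'pose': array([[ 0.24721368,  0.64964502, -0.71892054,  1.35911051],
       [ 0.96894843, -0.16952118,  0.18000421, -0.16291838],
       [-0.00493342, -0.74109643, -0.67138048,  0.82737485],
       [ 0.        ,  0.        ,  0.        ,  1.        ]])}
top {'vfov': 53.35862733054123, 'cx': 274.7064685676881, 'cy': 208.9046820254498, 'pose': array([[-0.00261498, -0.99409957,  0.10843991,  0.45741983],
       [-0.99996074,  0.00168136, -0.00870008,  0.01632329],
       [ 0.00846642, -0.1084584 , -0.99406493,  1.30840115],
       [ 0.        ,  0.        ,  0.        ,  1.        ]])}
wrist {'vfov': 65.70646984690485, 'cx': 281.0036071337017, 'cy': 205.48379723280297, 'pose': array([[ 2.21717326e-01,  9.40744502e-01,  2.56595420e-01,
         7.29637576e-02],
       [ 9.75110751e-01, -2.13721964e-01, -5.90080152e-02,
         6.23331784e-01],
       [-6.71388837e-04,  2.63292052e-01, -9.64715940e-01,
         3.72525025e-01],
       [ 0.00000000e+00,  0.00000000e+00,  0.00000000e+00,
         1.00000000e+00]])}
```

View pics/scene0.png

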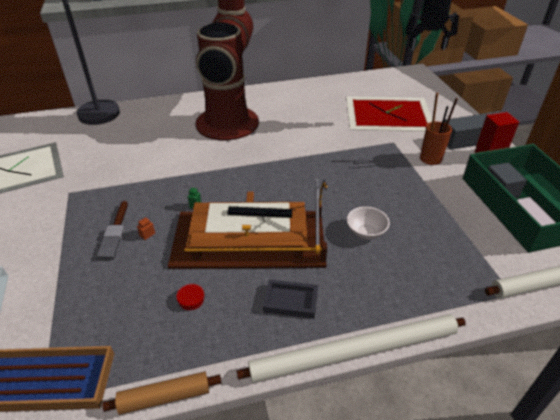

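View pics/top0.png

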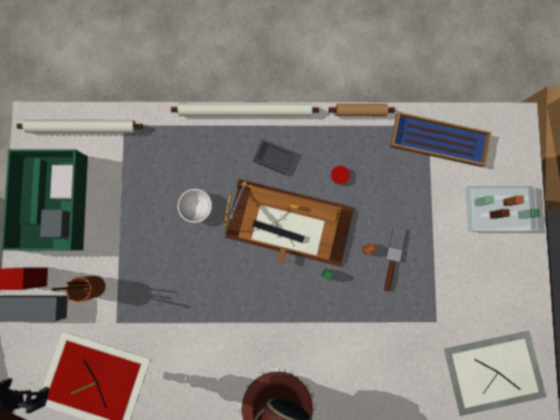

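View pics/wrist0.png

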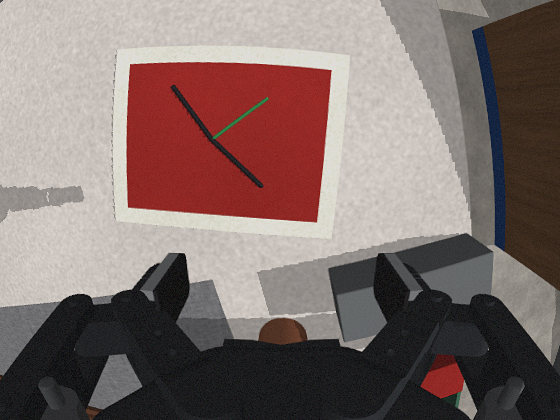

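```bash
cat > h.py <<'E'
import numpy as np, cv2
from station import status, snapshot, camera_info, robot
from scipy.spatial.transform import Rotation as R
def proj(n,P,ci=None):
    ci=ci or camera_info(n); T=np.linalg.inv(ci["pose"]); P=np.atleast_2d(P)
    p=P@T[:3,:3].T+T[:3,3]; f=210/np.tan(np.radians(ci["vfov"]/2))
    if n=="wrist":
        r=np.hypot(p[:,0],p[:,1]); th=np.arctan2(r,p[:,2]); s=f*th/r
    else: s=f/p[:,2]
    return np.c_[ci["cx"]+s*p[:,0],ci["cy"]+s*p[:,1]]
def ray(n,uv,ci=None):
    ci=ci or camera_info(n); f=210/np.tan(np.radians(ci["vfov"]/2))
    a=(uv[0]-ci["cx"])/f; b=(uv[1]-ci["cy"])/f
    if n=="wrist":
        r=np.hypot(a,b); d=np.array([a/r*np.sin(r),b/r*np.sin(r),np.cos(r)])
    else: d=np.array([a,b,1.])
    d=ci["pose"][:3,:3]@d; return ci["pose"][:3,3],d/np.linalg.norm(d)
def atz(n,uv,z,ci=None):
    o,d=ray(n,uv,ci); return o+d*(z-o[2])/d[2]
def st():
    s=status.state(); print("t",round(s["t"],2),"pos",s["eef_pos"].round(4),"q",s["joint_positions"].round(3),"F",s["force"].round(1),"M",s["moment"].round(2),"w",round(s["grip_width"],4)); print(R.from_quat(s["eef_rot"]).as_matrix().round(3)); return s
E
python3 - <<'E'
import cv2
a=cv2.imread("pics/top0.png")[130:290,170:420]; cv2.imwrite("pics/topz.png",cv2.resize(a,None,fx=3.2,fy=3.2,interpolation=cv2.INTER_CUBIC)[:600,:800])
a=cv2.imread("pics/scene0.png")[160:300,150:340]; cv2.imwrite("pics/scz.png",cv2.resize(a,None,fx=4,fy=4,interpolation=cv2.INTER_CUBIC))
E
```

```text
(no output)
```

View pics/topz.png

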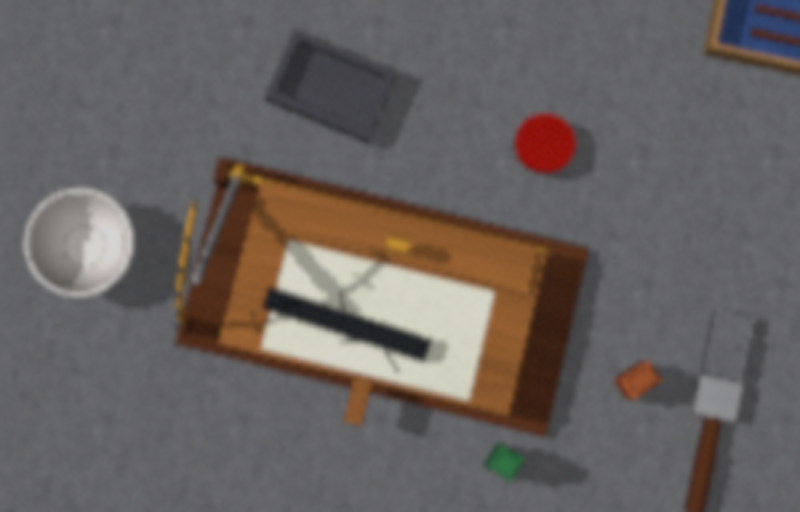

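View pics/scz.png

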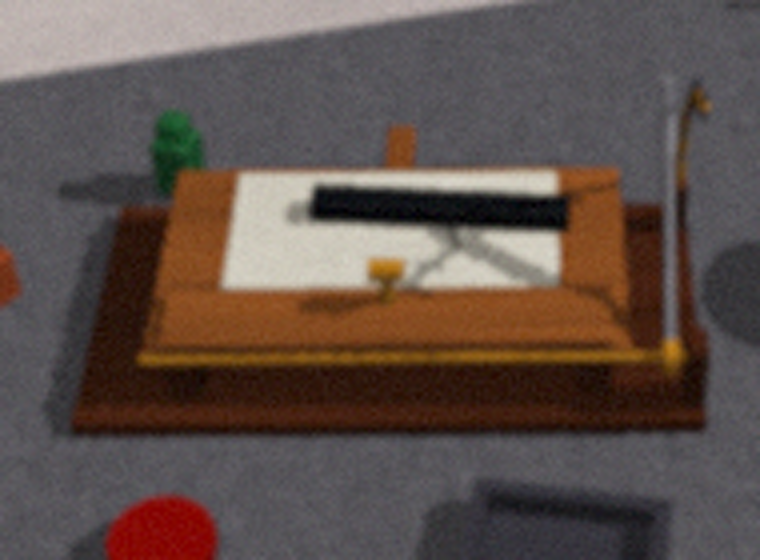

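```bash
python3 - <<'E'
from h import *
from scipy.optimize import least_squares
ct,cs=camera_info("top"),camera_info("scene")
zt=lambda u,v:np.array([(u+.5)/3.2-.5+170,(v+.5)/3.2-.5+130])
zs=lambda u,v:np.array([(u+.5)/4-.5+150,(v+.5)/4-.5+160])
# stand-frame pts
top=[((.095,.185,.012),(222,158)),((.095,-.185,.012),(588,250)),((-.095,-.185,.012),(547,433)),((-.095,.185,.012),(178,345))]
sc=[((.095,.185,.012),(705,414)),((.095,-.185,.012),(78,418))]
lt=[(-.117,0,.046)]
def W(p,P): c,s=np.cos(p[2]),np.sin(p[2]); return np.array([p[0]+c*P[0]-s*P[1],p[1]+s*P[0]+c*P[1],P[2]])
ends={"lug_t":("top",(-.126,0,.052),zt(355,422)),"lug_s":("scene",(-.126,0,.052),zs(402,126))}
def res(p):
    r=[]
    for P,u in top: r.append(proj("top",W(p,P),ct)[0]-zt(*u))
    for P,u in sc: r.append(proj("scene",W(p,P),cs)[0]-zs(*u))
    for n,P,u in ends.values(): r.append(proj(n,W(p,P),ct if n=="top" else cs)[0]-u)
    return np.concatenate(r)
p0=np.r_[atz("top",(288,222),.012)[:2],-.25]
s=least_squares(res,p0); p=s.x; print(p,res(p).round(1))
# knob: angle fit
def knob(a,sp=p):
    x,z=-.033,.032  # rotate so that goes to +.032,.033
    return W(sp,(.085+x*np.cos(a)+z*np.sin(a),0,.052-x*np.sin(a)+z*np.cos(a)))
kt,ks=zt(398,244),zs(386,270)
f=lambda a:np.r_[proj("top",knob(a[0]),ct)[0]-kt,proj("scene",knob(a[0]),cs)[0]-ks]
k=least_squares(f,[.1]);print("ledge",k.x,f(k.x).round(1),knob(k.x[0]))
def tri(a,b):
    A=[];B=[]
    for n,u,c in(("top",a,ct),("scene",b,cs)):
        o,d=ray(n,u,c);M=np.eye(3)-np.outer(d,d);A.append(M);B.append(M@o)
    return np.linalg.lstsq(sum(A),sum(B),rcond=None)[0]
def S(w): c,s=np.cos(p[2]),np.sin(p[2]);d=w-np.r_[p[:2],0]; return np.array([c*d[0]+s*d[1],-s*d[0]+c*d[1],d[2]])
print("knob tri stand",S(tri(kt,ks)))
tt,ts=zt(195,280),zs(668,80)
e=S(tri(tt,ts));print("arm end stand",e,np.arctan2(e[2]-.046,.085-e[0]))
print("lug",W(p,(-.105,0,.046)),"hinge",W(p,(.085,0,.046)))
print("weight",S(atz("top",zt(347,325),.066)),"sealA",S(atz("top",zt(503,462),.06)), "sealA", atz("top",zt(503,462),.06))
np.save("p.npy",p)
E
```

```text
[ 0.55518103 -0.03952525 -0.24092365] [-0.2  0.6  0.2 -0.4 -0.3  2.  -1.5  1.   0.9  1.8 -1.8  2.3 -0.8  1.2
 -0.2  0.4]
ledge [-0.0975319] [-0.1 -0.9  0.3  3.6] [ 0.60280539 -0.05122636  0.08063447]
knob tri stand [ 0.04557048 -0.00062858  0.08860973]
arm end stand [-0.03532063  0.16329822  0.16107807] 0.7631308793255464
lug [ 0.45321364 -0.01447228  0.046     ] hinge [ 0.63772606 -0.05980623  0.046     ]
weight [-0.03652429  0.02714651  0.066     ] sealA [-0.12516533 -0.14278138  0.06      ] sealA [ 0.39956313 -0.14831841  0.06      ]
```

```bash
cat >> h.py <<'E'
p=np.load("p.npy")
def Rst(): return R.from_euler("z",p[2]).as_matrix()
def W(P): return Rst()@np.asarray(P,float)+np.r_[p[:2],0]
def S(w): return Rst().T@(np.asarray(w)-np.r_[p[:2],0])
def goal(posW,tilt=0.,s=None,flip=1):
    """tool target; tilt = rotation about stand y (board-angle positive= free edge raised). prints shift cm & rotvec"""
    s=s or status.state(); R0=R.from_quat(s["eef_rot"]).as_matrix()
    y=np.array([0,1.,0])*flip; x=np.array([0,0,-1.]); T=np.c_[x,y,np.cross(x,y)]
    T=Rst()@R.from_euler("y",tilt).as_matrix()@T
    d=R0.T@(np.asarray(posW)-s["eef_pos"])*100; rv=R.from_matrix(R0.T@T).as_rotvec()
    print("shift cm",d.round(2),"turn",rv.round(3)); return d,rv
E
python3 - <<'E'
from h import *
s=st(); goal(W((.05,0,.26)),0,s); goal(W((.05,0,.26)),0,s,-1)
R0=R.from_quat(s["eef_rot"]).as_matrix();c=camera_info("wrist")["pose"]
print("cam in tool",R0.T@(c[:3,3]-s["eef_pos"]),(R0.T@c[:3,:3]).round(3))
E
```

```text
t 0.15 pos [0.1386 0.6089 0.2303] q [ 1.228  0.053  1.614  0.     1.476 -0.119] F [-0.4 -0.7  0.1] M [-0.01 -0.01  0.  ] w 0.0853
[[-0.001  0.222  0.975]
 [-0.001  0.975 -0.222]
 [-1.    -0.002 -0.   ]]
shift cm [ -2.89 -54.07  60.02] turn [ 0.017 -0.     0.002]
shift cm [ -2.89 -54.07  60.02] turn [-3.125e+00 -2.000e-03 -0.000e+00]
cam in tool [-0.14232652 -0.0007195  -0.06719118] [[-0.001 -0.264  0.965]
 [ 1.    -0.     0.001]
 [-0.     0.965  0.264]]
```

Request:
drive_tool:
  plan:
    - [[-1,-3,3.5],[0,0,0]]
    - [[-2,-7,8],[0,0,0]]
    - [[-2.9,-11,12.5],[0,0,0]]
    - [[-2.9,-15,17],[0,0,0]]
    - [[-2.9,-19,21],[0,0,0]]
    - [[-2.9,-23,25.5],[0,0,0]]
    - [[-2.9,-27,30],[0,0,0]]
    - [[-2.9,-31,34.5],[0.017,0,0]]

```text
t: 1.15
eef_pos: [0.4068, 0.2284, 0.2597]
eef_rot: [0.085, 0.702, -0.085, 0.702]
force: [0.9, 0.3, 0.2]
grip_width: 0.085
```

Request:
drive_tool:
  plan:
    - [[0,-4,4.5],[0,0,0]]
    - [[0,-8,9],[0,0,0]]
    - [[0,-12,13.5],[0,0,0]]
    - [[0,-16,18],[0,0,0]]
    - [[0,-20,22],[0,0,0]]
    - [[0,-22.5,25],[0,0,0]]
    - [[0,-22.5,25],[0,0,0]]

```text
t: 2.02
eef_pos: [0.5964, -0.052, 0.259]
eef_rot: [0.086, 0.702, -0.087, 0.701]
force: [-0.0, -0.1, 0.7]
grip_width: 0.0856
```

```bash
python3 - <<'E'
from h import *
s=st(); ci=camera_info("wrist"); im=snapshot("wrist"); cv2.imwrite("pics/w1.png",im[:,:,::-1]); np.savez("w1.npz",pose=ci["pose"])
goal(W((.05,0,.26)))
E
```

```text
t 2.02 pos [ 0.5964 -0.052   0.259 ] q [-2.100e-01 -2.300e-02  1.644e+00 -1.000e-03  1.523e+00 -1.537e+00] F [-0.  -0.1  0.7] M [ 0.02 -0.03  0.05] w 0.0856
[[-0.002  0.242  0.97 ]
 [-0.001  0.97  -0.242]
 [-1.    -0.002 -0.001]]
shift cm [-0.09  0.1   0.79] turn [-0.002 -0.002  0.001]
```

View pics/w1.png

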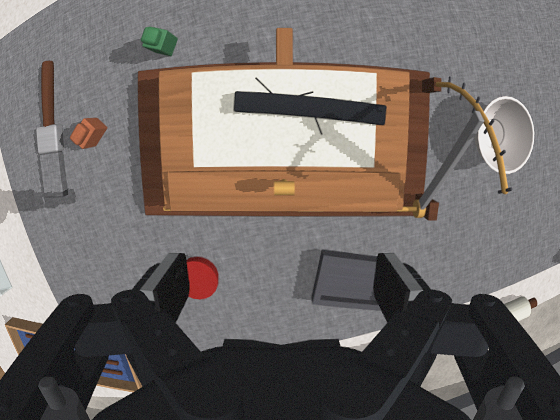

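```bash
python3 - <<'E'
import cv2
a=cv2.imread("pics/w1.png")[15:225,130:330]; cv2.imwrite("pics/w1a.png",cv2.resize(a,None,fx=2.8,fy=2.8,interpolation=cv2.INTER_CUBIC))
a=cv2.imread("pics/w1.png")[50:230,390:520]; cv2.imwrite("pics/w1b.png",cv2.resize(a,None,fx=3,fy=3,interpolation=cv2.INTER_CUBIC))
E
```

```text
(no output)
```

View pics/w1a.png

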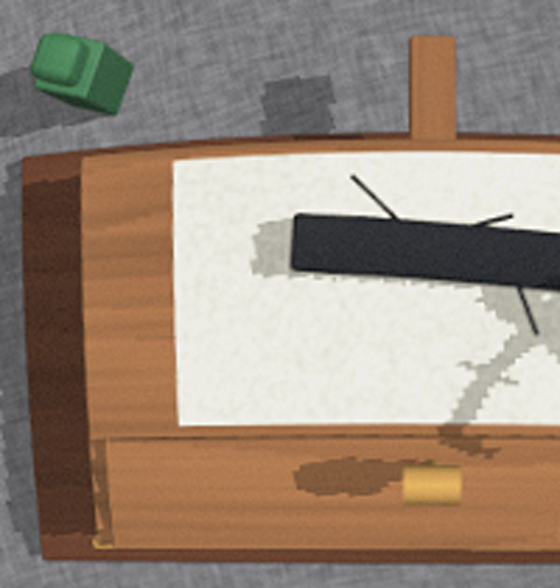

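View pics/w1b.png

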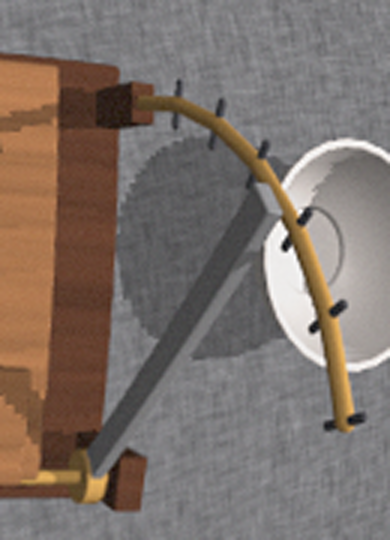

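```bash
python3 - <<'E'
import h; from h import *
from scipy.optimize import least_squares
ci=camera_info("wrist"); 
za=lambda u,v:np.array([(u+.5)/2.8-.5+130,(v+.5)/2.8-.5+15])
zb=lambda u,v:np.array([(u+.5)/3-.5+390,(v+.5)/3-.5+50])
pts=[((-.117,-.009,.052),za(412,37)),((-.117,.009,.052),za(456,37)),((-.075,-.14,.052),za(82,158)),((-.095,-.185,.012),za(22,158)),((.095,-.185,.012),za(43,560)),
((-.095,.185,.012),zb(118,67))]
def res(q):
    h.p=q[:3]; r=[proj("wrist",W(P),ci)[0]-u for P,u in pts]; return np.concatenate(r)
s=least_squares(res,h.p.copy(),loss="soft_l1"); print(s.x,res(s.x).round(1)); np.save("p.npy",s.x); h.p=s.x
print("lug",W((-.105,0,.046)))
def knob(a): 
    x,z=-.033,.032; return W((.085+x*np.cos(a)+z*np.sin(a),0,.052-x*np.sin(a)+z*np.cos(a)))
ku=za(432,485)
for a in(-.1,0,.05,.1,.15,.2,.3): print(a,(proj("wrist",knob(a),ci)[0]-ku).round(1),knob(a).round(4),S(knob(a)).round(4))
im=cv2.imread("pics/w1.png")
def arm(a,off,y,L): # along
    c,s_=np.cos(a),np.sin(a); return W((.085-L*c+off*s_,y,.046+L*s_+off*c))
for a in(.6,.65,.7,.75,.8,.85):
    e=[proj("wrist",arm(a,o,y,L),ci)[0] for L in(.05,.16) for o,y in((.006,.16),(.006,.166))]
    print(a,[((np.array(x)+.5-[390,50])*3-.5).round(0) for x in e])
E
```

```text
[ 0.5488064  -0.03473775 -0.23738649] [-0.6  1.3  0.6  1.3 -0.6  2.3 -0.3 -5.4  0.2 -3.5  1.4 -7. ]
lug [ 0.44675103 -0.01004561  0.046     ]
-0.1 [ 1.8 -2.2] [ 0.5964 -0.0463  0.0805] [ 0.049  -0.      0.0805]
0 [1.9 1.5] [ 0.5993 -0.047   0.084 ] [ 0.052 -0.     0.084]
0.05 [1.9 3.4] [ 0.6009 -0.0474  0.0856] [0.0536 0.     0.0856]
0.1 [1.9 5.5] [ 0.6026 -0.0478  0.0871] [0.0554 0.     0.0871]
0.15 [2.  7.6] [ 0.6044 -0.0482  0.0886] [ 0.0572 -0.      0.0886]
0.2 [2.  9.7] [ 0.6062 -0.0486  0.0899] [0.059  0.     0.0899]
0.3 [ 2.  14.2] [ 0.61   -0.0495  0.0923] [0.0629 0.     0.0923]
0.6 [array([128., 404.]), array([142., 405.]), array([232., 147.]), array([249., 149.])]
0.65 [array([130., 410.]), array([144., 410.]), array([243., 163.]), array([260., 165.])]
0.7 [array([131., 416.]), array([145., 416.]), array([254., 181.]), array([270., 183.])]
0.75 [array([133., 422.]), array([147., 422.]), array([264., 201.]), array([281., 203.])]
0.8 [array([134., 428.]), array([148., 429.]), array([274., 222.]), array([290., 224.])]
0.85 [array([135., 435.]), array([149., 435.]), array([283., 245.]), array([300., 247.])]
```

```bash
cat > ov.py <<'E'
import h; from h import *
def model(board=0,ledge=0,setarm=.75):
    L=[]
    B=lambda x,y,z:(.085+x*np.cos(board)+z*np.sin(board),y,.046-x*np.sin(board)+z*np.cos(board))
    rect=lambda pts:L.extend((pts[i],pts[(i+1)%len(pts)]) for i in range(len(pts)))
    for z in(0,.012): rect([(x,y,z) for x,y in((-.095,-.185),(.095,-.185),(.095,.185),(-.095,.185))])
    rect([B(x,y,.006) for x,y in((-.16,-.14),(0,-.14),(0,.14),(-.16,.14))])
    rect([B(x,y,.006) for x,y in((-.16,-.009),(-.202,-.009),(-.202,.009),(-.16,.009))])
    def G(x,y,z):
        c,s=np.cos(ledge),np.sin(ledge); return B(x*c+z*s,y,.006-x*s+z*c)
    rect([G(x,y,.006) for x,y in((-.045,-.13),(0,-.13),(0,.13),(-.045,.13))])
    for z in(.025,.039): rect([G(-.033,y,z) for y in(-.01,.01)])
    for x in(-.04,-.026): rect([G(x,y,.032) for y in(-.01,.01)])
    c,s=np.cos(setarm),np.sin(setarm)
    rect([(.085+x*c+z*s,.163,.046-x*s+z*c) for x,z in((-.165,.006),(0,.006),(0,-.006),(-.165,-.006))])
    return L
def overlay(im,n,ci,out,crop,f,**k):
    u0,v0,u1,v1=crop; a=cv2.resize(im[v0:v1,u0:u1],None,fx=f,fy=f,interpolation=cv2.INTER_CUBIC)
    for A,B in model(**k):
        q=[(x+.5-np.array([u0,v0]))*f-.5 for x in proj(n,np.array([W(A+(np.array(B)-A)*t) for t in np.linspace(0,1,6)]),ci)]
        cv2.polylines(a,[np.array(q).round().astype(np.int32)],False,(0,255,255) if 1 else 0,1,cv2.LINE_AA)
    cv2.imwrite(out,a)
E
python3 - <<'E'
import h; from ov import *
h.p=np.array([ 0.55518103,-0.03952525,-0.24092365])
overlay(cv2.imread("pics/w1.png"),"wrist",camera_info("wrist"),"pics/o1.png",(120,10,520,240),2,ledge=0.)
overlay(cv2.imread("pics/top0.png"),"top",camera_info("top"),"pics/o2.png",(200,160,400,280),4,ledge=0.)
E
```

```text
(no output)
```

View pics/o1.png

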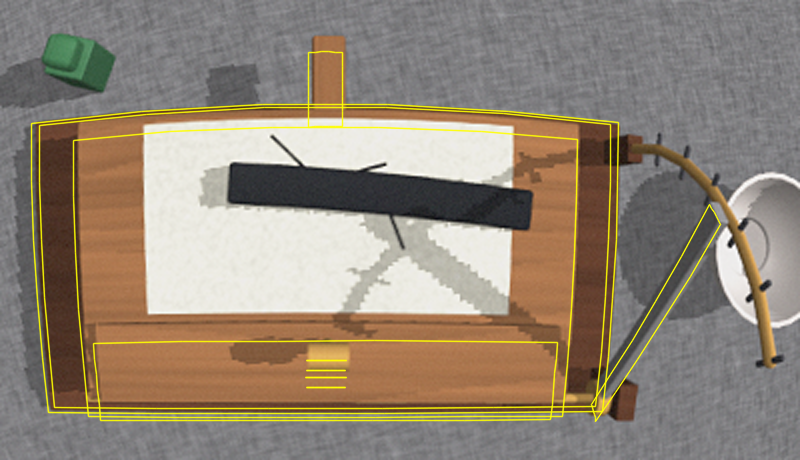

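View pics/o2.png

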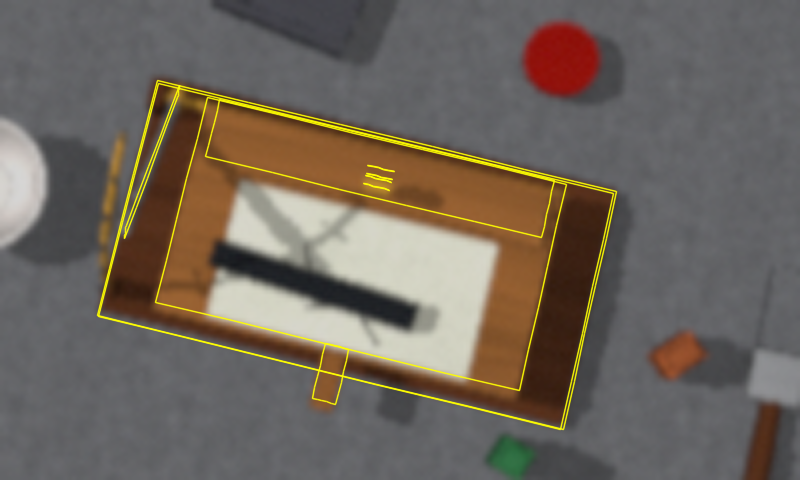

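```bash
python3 - <<'E'
import h; from ov import *
from scipy.optimize import least_squares
ci=camera_info("wrist");ct=camera_info("top"); cs=camera_info("scene")
za=lambda u,v:np.array([(u+.5)/2.8-.5+130,(v+.5)/2.8-.5+15])
zo=lambda u,v:np.array([(u+.5)/2-.5+120,(v+.5)/2-.5+10])
zo2=lambda u,v:np.array([(u+.5)/4-.5+200,(v+.5)/4-.5+160])
zs=lambda u,v:np.array([(u+.5)/4-.5+150,(v+.5)/4-.5+160])
C={"wrist":ci,"top":ct,"scene":cs}
kn=lambda a:(.085-.033*np.cos(a)+.032*np.sin(a),0,.052+.033*np.sin(a)+.032*np.cos(a))
pts=[("wrist",(-.117,-.009,.052),za(412,37)),("wrist",(-.117,.009,.052),za(456,37)),("wrist",(-.075,-.14,.052),za(82,158)),("wrist",(-.075,.14,.052),zo(578,124)),
("top",(-.117,0,.052),zo2(322,406)),("scene",(-.117,0,.052),zs(402,126)),("scene",(-.075,-.14,.052),zs(178,170)),("scene",(-.075,.14,.052),zs(622,168))]
kp=[("wrist",za(432,485)),("top",zt) if 0 else ("top",np.array([(398.5)/3.2-.5+170,244.5/3.2-.5+130])),("scene",zs(386,270))]
def res(q):
    h.p=q[:3]; dz=q[4]
    sh=lambda P:W(P)+[0,0,dz]
    r=[proj(n,sh(P),C[n])[0]-u for n,P,u in pts]+[proj(n,sh(kn(q[3])),C[n])[0]-u for n,u in kp]
    return np.concatenate(r+[[dz*500]])
s=least_squares(res,np.r_[h.p,0.05,0]); print(s.x,res(s.x).round(1)); np.save("p.npy",s.x[:3]);h.p=s.x[:3]
print("lug",W((-.105,0,.046)),"knob",W(kn(s.x[3])))
# triangulate knob & lug
def tri(L):
    A=0;B=0
    for n,u in L:
        o,d=ray(n,u,C[n]);M=np.eye(3)-np.outer(d,d);A=A+M;B=B+M@o
    x=np.linalg.solve(A,B); return x.round(4),[ (proj(n,x,C[n])[0]-u).round(1) for n,u in L]
print("knob tri",tri(kp)); print("lug end tri",tri([("wrist",za(434,37)),("top",zo2(322,406)),("scene",zs(402,126))]))
print("board corner",tri([("wrist",za(82,158)),("scene",zs(178,170))]))
print("base corner hinge",tri([("wrist",za(43,560)),("scene",zs(78,418)),("top",np.array([588.5/3.2-.5+170,250.5/3.2-.5+130]))]))
print("base corner free",tri([("wrist",za(22,158)),("top",np.array([547.5/3.2-.5+170,433.5/3.2-.5+130]))]))
overlay(cv2.imread("pics/w1.png"),"wrist",ci,"pics/o3.png",(120,10,520,240),2,ledge=s.x[3],setarm=.75)
E
```

```text
[ 5.46726830e-01 -3.58472251e-02 -2.45917854e-01  1.65073704e-02
 -3.62005132e-04] [-1.1 -0.2  0.1 -0.1 -1.2 -0.2  0.8  0.6 -1.   1.5  0.6  0.5  1.   0.4
 -0.2  0.2 -0.1  0.3 -0.9  0.7  0.9  0.7 -0.2]
lug [ 0.44488583 -0.01028533  0.046     ] knob [ 0.59767905 -0.04863614  0.08454036]
knob tri (array([ 0.598 , -0.0501,  0.0871]), [array([-1.4,  1.6]), array([-0.4,  0.5]), array([0.3, 0. ])])
lug end tri (array([ 0.4367, -0.0091,  0.0575]), [array([-1.2,  1.7]), array([-0.4,  0.4]), array([ 0.1, -0.3])])
board corner (array([ 0.4398, -0.1539,  0.0521]), [array([-1.8, -0.1]), array([0.8, 0.3])])
base corner hinge (array([ 0.6014, -0.238 ,  0.0163]), [array([-0.8,  0.2]), array([-0.5,  0.2]), array([-0.7,  0. ])])
base corner free (array([ 0.4228, -0.1948,  0.0144]), [array([-1.3,  2.1]), array([-0.7,  0.7])])
```

View pics/o3.png

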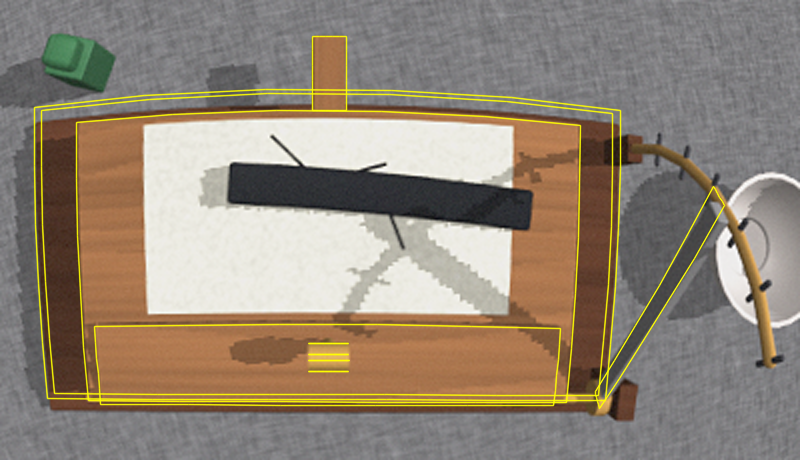

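```bash
python3 - <<'E'
from h import *
st(); goal([.5977,-.0486,.110]); goal([.5977,-.0486,.068])
E
```

```text
t 2.08 pos [ 0.5958 -0.0505  0.2591] q [-2.090e-01 -2.500e-02  1.645e+00 -1.000e-03  1.523e+00 -1.536e+00] F [-0.2  1.1 -0.4] M [-0.01  0.   -0.05] w 0.0854
[[-0.002  0.241  0.971]
 [-0.001  0.971 -0.241]
 [-1.    -0.001 -0.002]]
shift cm [14.91  0.25  0.16] turn [ 0.003 -0.002  0.001]
shift cm [19.11  0.25  0.17] turn [ 0.003 -0.002  0.001]
```

Request:
drive_tool:
  plan:
    - [[4,0.25,0.15],[0,0,0]]
    - [[8,0.25,0.15],[0,0,0]]
    - [[12,0.25,0.15],[0,0,0]]
    - [[14,0.25,0.15],[0,0,0]]
    - [[14.5,0.25,0.15],[0,0,0]]
  grip: 0.3
  grip_force: 20

```text
t: 2.7
eef_pos: [0.5967, -0.0477, 0.1131]
eef_rot: [0.085, 0.703, -0.086, 0.701]
force: [-0.3, -0.3, 0.6]
grip_width: 0.0593
```

```bash
python3 - <<'E'
from h import *
s=st(); ci=camera_info("wrist"); im=snapshot("wrist"); cv2.imwrite("pics/w2.png",im[:,:,::-1])
goal([.5977,-.0486,.068]); print(proj("wrist",[[.5977,-.0486,.0845]],ci))
E
```

```text
t 2.7 pos [ 0.5967 -0.0477  0.1131] q [-2.040e-01  9.400e-02  1.774e+00 -1.000e-03  1.278e+00 -1.532e+00] F [-0.3 -0.3  0.6] M [ 0.02 -0.03 -0.  ] w 0.0593
[[-0.004  0.24   0.971]
 [-0.     0.971 -0.24 ]
 [-1.    -0.001 -0.004]]
shift cm [ 4.58 -0.05  0.07] turn [ 0.004 -0.002  0.001]
[[280.81013699 242.71695017]]
```

View pics/w2.png

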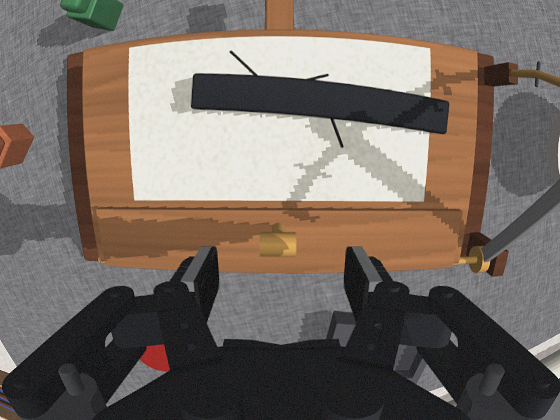

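Request:
drive_tool:
  plan:
    - [[2,-0.2,0.1],[0,0,0]]
    - [[3.8,-0.2,0.1],[0,0,0]]
    - [[4.5,-0.2,0.1],[0,0,0]]
    - [[4.6,-0.2,0.1],[0,0,0]]

```text
t: 3.25
eef_pos: [0.5972, -0.0501, 0.0668]
eef_rot: [0.085, 0.703, -0.086, 0.701]
force: [0.1, 0.6, -0.4]
grip_width: 0.0595
```

```bash
python3 - <<'E'
from h import *
s=st(); ci=camera_info("wrist"); im=snapshot("wrist"); cv2.imwrite("pics/w3.png",im[:,:,::-1])
print(proj("wrist",[[.5977,-.0486,.0845]],ci))
E
```

```text
t 3.25 pos [ 0.5972 -0.0501  0.0668] q [-2.070e-01  1.500e-01  1.797e+00 -1.000e-03  1.198e+00 -1.536e+00] F [ 0.1  0.6 -0.4] M [ 0.01  0.04 -0.06] w 0.0595
[[-0.004  0.24   0.971]
 [-0.     0.971 -0.24 ]
 [-1.    -0.001 -0.004]]
[[286.0211579  279.70588471]]
```

View pics/w3.png

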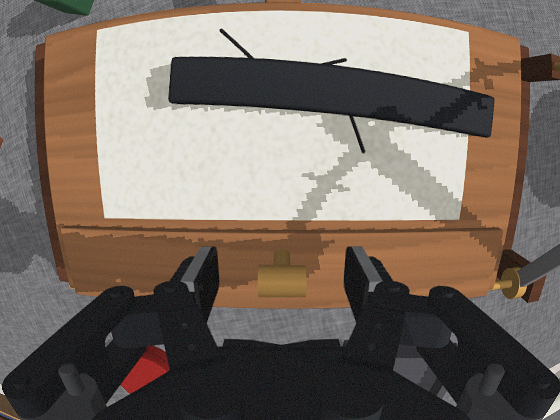

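Request:
drive_tool:
  plan:
    - [[0,0,0],[0,0,0]]
    - [[0,0,0],[0,0,0]]
    - [[0,0,0],[0,0,0]]
    - [[0,0,0],[0,0,0]]
    - [[0,0,0],[0,0,0]]
  grip: 1
  grip_force: 20

```text
t: 3.92
eef_pos: [0.5978, -0.0501, 0.0679]
eef_rot: [0.085, 0.703, -0.086, 0.701]
force: [-0.8, 0.3, 2.9]
grip_width: 0.0197
```

```bash
python3 - <<'E'
from h import *
s=st(); ci=camera_info("wrist"); im=snapshot("wrist"); cv2.imwrite("pics/w4.png",im[:,:,::-1])
E
```

```text
t 3.92 pos [ 0.5978 -0.0501  0.0679] q [-2.070e-01  1.490e-01  1.796e+00 -1.000e-03  1.198e+00 -1.536e+00] F [-0.8  0.3  2.9] M [ 0.22  0.08 -0.03] w 0.0197
[[-0.002  0.24   0.971]
 [-0.     0.971 -0.24 ]
 [-1.    -0.001 -0.002]]
```

View pics/w4.png

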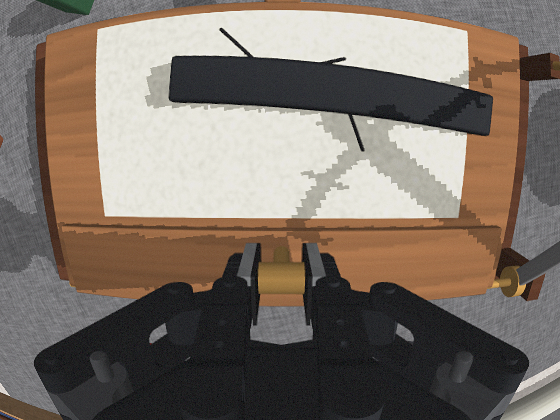

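```bash
cat > arc.py <<'E'
from h import *
f=lambda t:np.array([-33*np.cos(t)+32*np.sin(t),33*np.sin(t)+32*np.cos(t)])/10
P0=np.array([.5978,-.0501,.0679]); t0=.02
def rows(ts,s=None):
    s=s or status.state(); R0=R.from_quat(s["eef_rot"]).as_matrix(); e=Rst()[:,0]
    for t in ts:
        d=(f(t)-f(t0))/100; w=P0+e*d[0]+np.array([0,0,d[1]])
        print(round(t,2),(R0.T@(w-s["eef_pos"])*100).round(2))
E
python3 -c "
from arc import *
rows(np.arange(.1,.81,.1))"
```

```text
0.1 [-0.25 -0.    0.27]
0.2 [-0.53 -0.01  0.63]
0.3 [-0.77 -0.01  1.02]
0.4 [-0.97 -0.01  1.44]
0.5 [-1.13 -0.01  1.87]
0.6 [-1.25 -0.01  2.31]
0.7 [-1.32 -0.01  2.77]
0.8 [-1.34 -0.02  3.23]
```

Request:
drive_tool:
  plan:
    - [[-0.25,0,0.27],[0,0,0]]
    - [[-0.53,0,0.63],[0,0,0]]
    - [[-0.77,0,1.02],[0,0,0]]
    - [[-0.97,0,1.44],[0,0,0]]
    - [[-1.13,0,1.87],[0,0,0]]
    - [[-1.25,0,2.31],[0,0,0]]
    - [[-1.32,0,2.77],[0,0,0]]
    - [[-1.34,0,3.23],[0,0,0]]

```text
t: 4.97
eef_pos: [0.6279, -0.0576, 0.0805]
eef_rot: [0.085, 0.704, -0.085, 0.7]
force: [-5.1, 2.1, 1.3]
grip_width: 0.0197
```

```bash
python3 - <<'E'
from arc import *
s=st(); im=snapshot("wrist"); cv2.imwrite("pics/w5.png",im[:,:,::-1]); rows(np.arange(.9,1.61,.1))
E
```

```text
t 4.97 pos [ 0.6279 -0.0576  0.0805] q [-2.090e-01  2.030e-01  1.711e+00 -1.000e-03  1.234e+00 -1.537e+00] F [-5.1  2.1  1.3] M [ 0.33  0.97 -0.03] w 0.0197
[[-0.007  0.24   0.971]
 [ 0.001  0.971 -0.24 ]
 [-1.    -0.001 -0.007]]
0.9 [-0.04 -0.01  0.53]
1.0 [ 0.02 -0.01  0.98]
1.1 [ 0.13 -0.01  1.43]
1.2 [ 0.29 -0.01  1.86]
1.3 [ 0.49 -0.01  2.27]
1.4 [ 0.72 -0.01  2.67]
1.5 [ 1.   -0.01  3.03]
1.6 [ 1.31 -0.01  3.37]
```

View pics/w5.png

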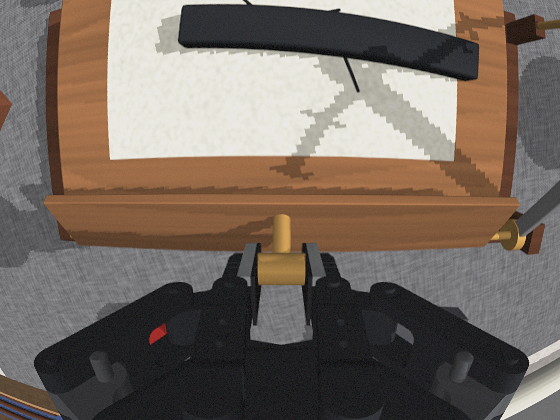

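Request:
drive_tool:
  plan:
    - [[-0.04,0,0.53],[0,0,0]]
    - [[0.02,0,0.98],[0,0,0]]
    - [[0.13,0,1.43],[0,0,0]]
    - [[0.29,0,1.86],[0,0,0]]
    - [[0.49,0,2.27],[0,0,0]]
    - [[0.72,0,2.67],[0,0,0]]
    - [[1.0,0,3.03],[0,0,0]]
    - [[1.1,0,3.15],[0,0,0]]

```text
t: 6.02
eef_pos: [0.6608, -0.0659, 0.0706]
eef_rot: [0.085, 0.703, -0.086, 0.701]
force: [-1.5, 0.7, 5.4]
grip_width: 0.0193
```

```bash
python3 - <<'E'
from arc import *
s=st(); im=snapshot("wrist"); cv2.imwrite("pics/w6.png",im[:,:,::-1]); rows([1.4,1.5,1.571,1.6]); print(S(s["eef_pos"]))
E
```

```text
t 6.03 pos [ 0.6608 -0.0659  0.0706] q [-2.110e-01  2.840e-01  1.634e+00 -1.000e-03  1.226e+00 -1.539e+00] F [-1.5  0.7  5.4] M [ 0.19  0.46 -0.05] w 0.0193
[[-0.002  0.24   0.971]
 [-0.     0.971 -0.24 ]
 [-1.    -0.001 -0.002]]
1.4 [-0.27  0.   -0.67]
1.5 [ 0.01 -0.   -0.31]
1.57 [ 0.23 -0.   -0.06]
1.6 [ 0.32 -0.    0.03]
[ 0.11792702 -0.00136001  0.07060529]
```

View pics/w6.png

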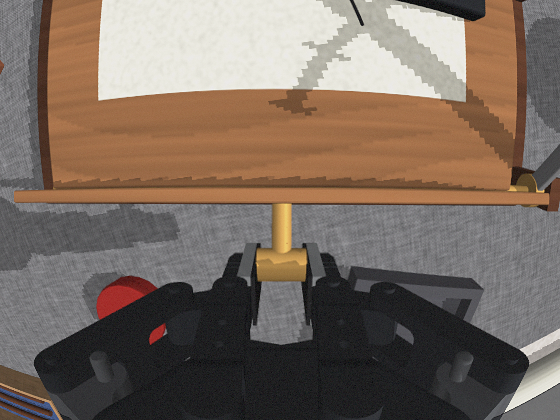

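```bash
python3 - <<'E'
from ov import *
im=snapshot("scene")[:,:,::-1].copy(); cv2.imwrite("pics/s6.png",im)
ci=camera_info("wrist"); w=cv2.imread("pics/w6.png")
for t in(1.45,1.57,1.69): overlay(w,"wrist",ci,f"pics/o6_{t}.png",(0,0,560,420),1.4,ledge=t)
overlay(im,"scene",camera_info("scene"),"pics/o6s.png",(160,160,340,280),4.4,ledge=1.57)
E
```

View pics/o6_1.57.png

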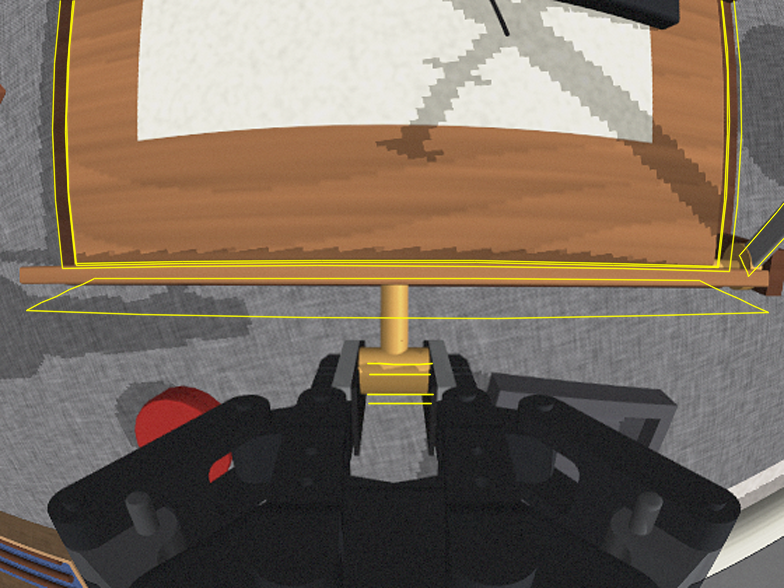

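View pics/o6s.png

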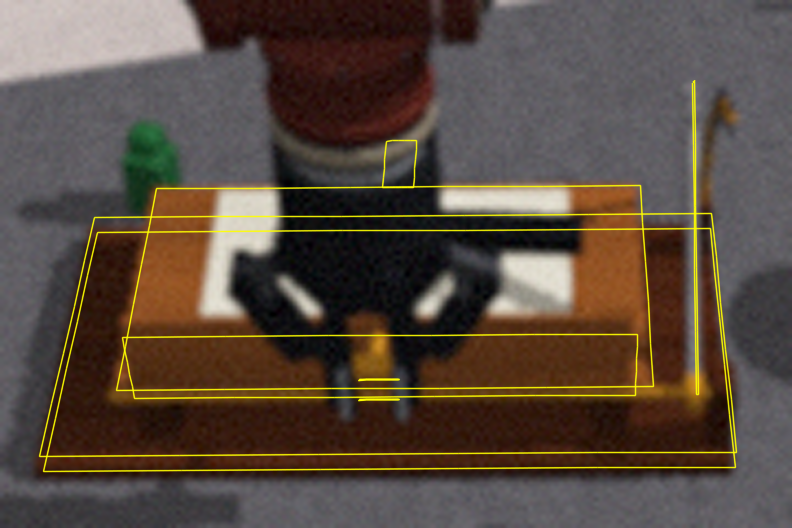

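```bash
python3 - <<'E'
from ov import *
from scipy.optimize import least_squares
ci=camera_info("wrist")
G=lambda t,x,y,z,dx,dy,dz:W((.085+x*np.cos(t)+z*np.sin(t)+dx,y+dy,.052-x*np.sin(t)+z*np.cos(t)+dz))
z=lambda u,v:np.array([(u+.5)/1.4-.5,(v+.5)/1.4-.5])
pts=[((-.045,-.13,0),z(22,267)),((-.045,-.13,.006),z(22,283)),((-.045,.13,0),z(768,269)),((-.045,.13,.006),z(768,285)),((-.033,0,.032),z(394,371)),((-.033,-.010,.032),z(360,371))]
def res(q): return np.concatenate([proj("wrist",G(q[0],*P,*q[1:]),ci)[0]-u for P,u in pts]+[np.array(q[1:])*w for w in [1]]+[np.array(q[1:])*400])
s=least_squares(res,[1.4,0,0,0]);print(s.x,res(s.x).round(1))
print("knob stand",S(G(s.x[0],-.033,0,.032,*s.x[1:])),"tcp",S(status.state()["eef_pos"]))
for t in(1.3,1.4,1.5,1.57,1.65):
    r=lambda q:res(np.r_[t,q]); k=least_squares(r,[0,0,0]); print(t,k.cost.round(1),k.x.round(4))
E
```

```text
[ 1.32086993  0.00212155 -0.00159536 -0.00154656] [-0.7 -0.7 -0.8  0.2 -0.5 -0.1 -0.5  0.7  0.6 -0.   0.8 -0.2  0.  -0.
 -0.   0.8 -0.6 -0.6]
knob stand [ 0.10996535 -0.00159536  0.0903428 ] tcp [ 0.11799927 -0.00139857  0.07052729]
1.3 3.1 [ 0.0029 -0.0016 -0.0015]
1.4 10.5 [-0.0009 -0.0016 -0.0017]
1.5 47.2 [-0.0047 -0.0017 -0.0015]
1.57 94.5 [-0.0073 -0.0017 -0.001 ]
1.65 174.0 [-0.0103 -0.0017 -0.0003]
```

Request:
drive_tool:
  plan:
    - [[0.1,0,0.2],[0,0,0]]
    - [[0.25,0,0.4],[0,0,0]]
    - [[0.4,0,0.6],[0,0,0]]
    - [[0.6,0,0.8],[0,0,0]]
    - [[0.75,0,0.95],[0,0,0]]
    - [[0.75,0,0.95],[0,0,0]]
  grip_force: 40

```text
t: 6.88
eef_pos: [0.67, -0.0682, 0.0625]
eef_rot: [0.085, 0.703, -0.086, 0.701]
force: [-3.2, 0.3, 2.7]
grip_width: 0.0189
```

```bash
python3 - <<'E'
from ov import *
s=st(); print(S(s["eef_pos"])); ci=camera_info("wrist"); w=snapshot("wrist")[:,:,::-1].copy(); np.save("ci7.npy",ci["pose"])
cv2.imwrite("pics/w7.png",w)
overlay(w,"wrist",ci,f"pics/o7.png",(0,0,560,420),1.4,ledge=1.57)
E
```

```text
t 6.88 pos [ 0.67   -0.0682  0.0625] q [-2.110e-01  3.130e-01  1.613e+00 -1.000e-03  1.218e+00 -1.540e+00] F [-3.2  0.3  2.7] M [0.22 0.83 0.02] w 0.0189
[[-0.002  0.24   0.971]
 [-0.001  0.971 -0.24 ]
 [-1.    -0.001 -0.002]]
[ 0.12745594 -0.00136854  0.06253324]
```

View pics/o7.png

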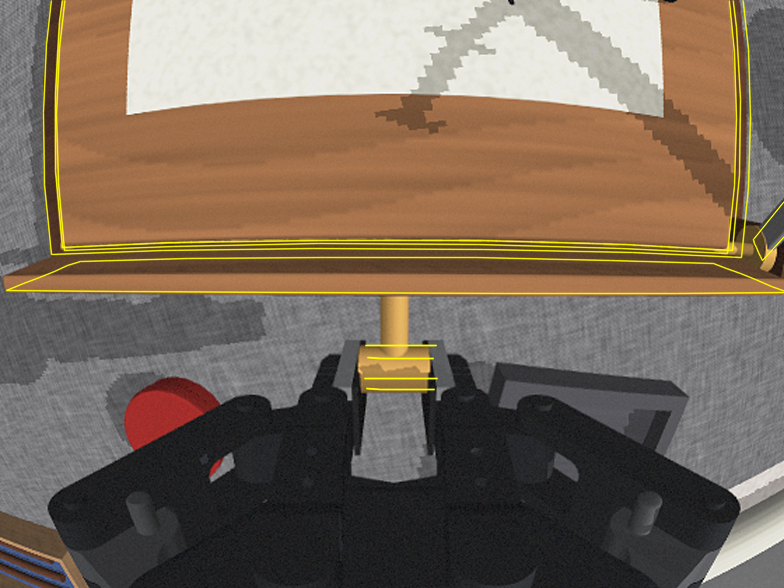

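```bash
cat > fitl.py <<'E'
from ov import *
from scipy.optimize import least_squares
G=lambda t,x,y,z,dx,dy,dz:W((.085+x*np.cos(t)+z*np.sin(t)+dx,y+dy,.052-x*np.sin(t)+z*np.cos(t)+dz))
z=lambda u,v:np.array([(u+.5)/1.4-.5,(v+.5)/1.4-.5])
def fit(pts,ci):
    def res(q): return np.concatenate([proj("wrist",G(q[0],*P,*q[1:]),ci)[0]-u for P,u in pts]+[np.array(q[1:])*400])
    s=least_squares(res,[1.4,0,0,0]);print(s.x,res(s.x).round(1))
    print("knob stand",S(G(s.x[0],-.033,0,.032,*s.x[1:])))
    for t in np.arange(1.35,1.7,.05):
        k=least_squares(lambda q:res(np.r_[t,q]),[0,0,0]); print(t.round(2),k.cost.round(1),k.x.round(4))
E
python3 - <<'E'
from fitl import *
ci=camera_info("wrist")
fit([((-.045,-.13,0),z(5,276)),((-.045,-.13,.006),z(5,291)),((-.045,0,0),z(450,275)),((-.045,0,.006),z(450,294)),((-.033,0,.032),z(395,368)),((0,-.13,0),z(63,248))],ci)
E
```

```text
[ 1.62283455 -0.0034415   0.00731296  0.00840215] [ -4.6  -0.8  -1.8   1.8 -10.5  -1.9 -11.1   2.4  23.1   2.8  11.2  -5.1
  -1.4   2.9   3.4]
knob stand [0.11523166 0.00731296 0.09169301]
1.35 774.1 [0.007  0.0069 0.0074]
1.4 682.6 [0.005  0.007  0.0074]
1.45 608.1 [0.0031 0.0071 0.0075]
1.5 551.4 [0.0012 0.0072 0.0077]
1.55 513.2 [-0.0007  0.0072  0.0079]
1.6 494.3 [-0.0026  0.0073  0.0082]
1.65 495.2 [-0.0044  0.0073  0.0086]
```

```bash
python3 - <<'E'
from fitl import *
ci=camera_info("wrist")
fit([((-.045,-.13,0),z(5,276)),((-.045,-.13,.006),z(5,291)),((-.045,0,0),z(393,275)),((-.045,0,.006),z(393,295)),((-.033,0,.032),z(395,368)),((0,-.13,0),z(63,251))],ci)
E
```

```text
[ 1.58442467e+00  4.75844661e-04 -2.19979381e-03  2.61083628e-05] [-3.8 -0.3 -1.5  1.4  0.1 -1.4  0.   1.2 -1.6  1.2  8.6 -2.4  0.2 -0.9
  0. ]
knob stand [ 0.11792259 -0.00219979  0.08458695]
1.35 234.8 [ 0.0094 -0.0023 -0.0005]
1.4 167.1 [ 0.0075 -0.0023 -0.0005]
1.45 114.4 [ 0.0055 -0.0023 -0.0004]
1.5 77.7 [ 0.0036 -0.0022 -0.0003]
1.55 57.4 [ 0.0018 -0.0022 -0.0001]
1.6 54.2 [-0.0001 -0.0022  0.0001]
1.65 68.4 [-0.0019 -0.0022  0.0004]
```

Request:
drive_tool:
  plan:
    - [[0,0,0],[0,0,0]]
    - [[0,0,0],[0,0,0]]
    - [[0,0,0],[0,0,0]]
    - [[-3,0,0],[0,0,0]]
    - [[-8,0,0],[0,0,0]]
    - [[-13,0,-2],[0,0,0]]
    - [[-17,0,-6],[0,0,0]]
    - [[-17,0,-8],[0,0,0]]
  grip: 0.3

```text
t: 7.92
eef_pos: [0.594, -0.0491, 0.2385]
eef_rot: [0.085, 0.699, -0.086, 0.705]
force: [0.1, -0.4, 0.3]
grip_width: 0.0598
```

```bash
python3 - <<'E'
from ov import *
s=st(); print(S(s["eef_pos"])); ci=camera_info("wrist"); w=snapshot("wrist")[:,:,::-1].copy()
cv2.imwrite("pics/w8.png",w)
overlay(w,"wrist",ci,f"pics/o8.png",(100,0,560,300),1.7,ledge=1.57,setarm=.75)
i2=snapshot("scene")[:,:,::-1].copy(); overlay(i2,"scene",camera_info("scene"),"pics/o8s.png",(160,160,340,280),4.4,ledge=1.57)
E
```

```text
t 7.92 pos [ 0.594  -0.0491  0.2385] q [-2.070e-01 -2.500e-02  1.679e+00 -1.000e-03  1.479e+00 -1.535e+00] F [ 0.1 -0.4  0.3] M [-0.02  0.01 -0.  ] w 0.0598
[[ 0.008  0.24   0.971]
 [-0.003  0.971 -0.24 ]
 [-1.    -0.001  0.008]]
[ 0.04907518 -0.0013123   0.23849079]
```

View pics/o8.png

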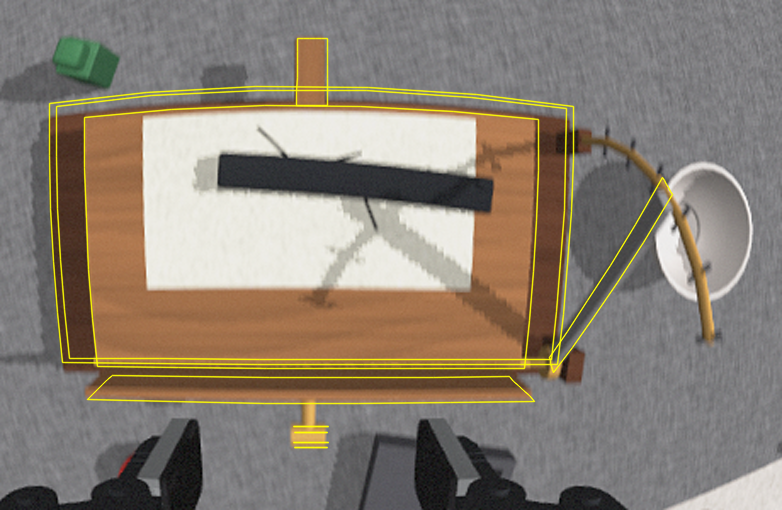

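View pics/o8s.png

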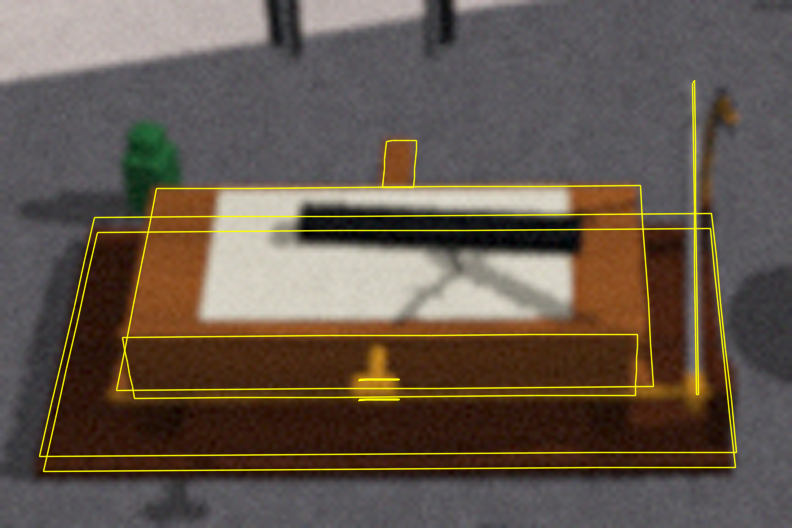

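```bash
python3 - <<'E'
from ov import *
ci=camera_info("wrist"); w=cv2.imread("pics/w8.png"); ims=[]
for t in(.70,.75,.80):
    overlay(w,"wrist",ci,"pics/t.png",(410,90,520,230),4.3,setarm=t,ledge=1.57); 
    a=cv2.imread("pics/t.png")[:, :260] if 0 else cv2.imread("pics/t.png"); ims.append(cv2.resize(a,(266,int(a.shape[0]*266/a.shape[1]))) if 0 else a)
for t,a in zip("abc",ims): cv2.imwrite(f"pics/sa_{t}.png",a)
E
```

```text
(no output)
```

View pics/sa_b.png

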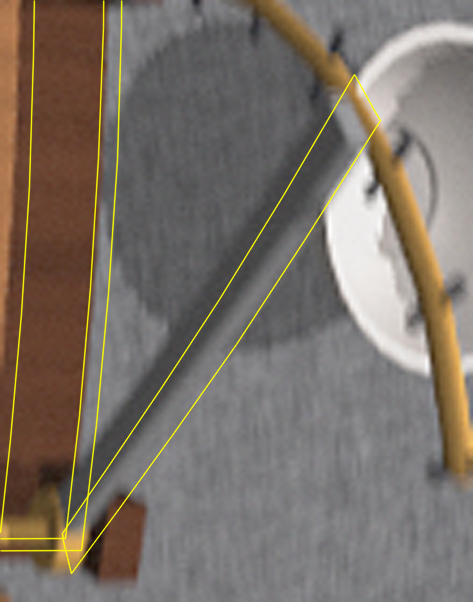

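```bash
python3 - <<'E'
import cv2
w=cv2.imread("pics/w8.png")[100:220,415:505]; cv2.imwrite("pics/sa_z.png",cv2.resize(w,None,fx=5,fy=5,interpolation=cv2.INTER_CUBIC))
E
```

```text
(no output)
```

View pics/sa_z.png

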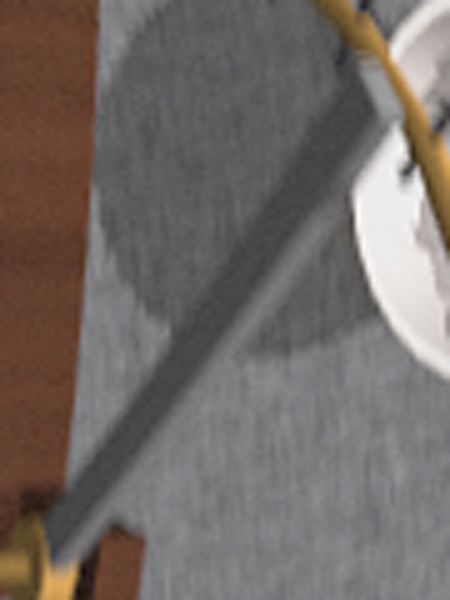

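```bash
python3 - <<'E'
from ov import *
from scipy.optimize import least_squares
ci=camera_info("wrist")
z=lambda u,v:np.array([(u+.5)/5-.5+415,(v+.5)/5-.5+100])
A=lambda a,L,y,o,dx,dz:W((.085-L*np.cos(a)+o*np.sin(a)+dx,y,.046+L*np.sin(a)+o*np.cos(a)+dz))
# (L param index or None, y, off, px)
lines=[(.160,.006,[(70,560),(225,335),(378,127)]),(.160,-.006,[(47,512),(200,285),(352,72)])]
def res(q):
    a,L,dy,dx,dz=q; r=[]
    for y,o,us in lines:
        t=np.linspace(.0,L,80); P=np.array([A(a,x,y+dy,o,dx,dz) for x in t]); uv=proj("wrist",P,ci)
        for i,u in enumerate(us):
            u=z(*u)
            if i==2: r+=list(uv[-1]-u)
            else:
                k=np.argmin(np.hypot(*(uv-u).T)); k=min(max(k,1),78); d=uv[k+1]-uv[k-1]; d/=np.linalg.norm(d); r.append(np.cross(d,u-uv[k]))
    return np.r_[r,(L-.165)*200,dy*500,dx*400,dz*400]
for L0 in(.16,.17):
  for a0 in(.55,.7,.8):
    s=least_squares(res,[a0,L0,0,0,0],diff_step=1e-4); print(s.x.round(4),s.cost,res(s.x).round(1))
E
```

```text
[ 0.7908  0.1603 -0.0033 -0.0018 -0.0034] 6.538654178929478 [ 1.1 -1.1 -0.4 -0.3 -0.8 -1.7 -0.7 -0.6 -0.9 -1.6 -0.7 -1.4]
[ 0.7908  0.1603 -0.0033 -0.0018 -0.0034] 6.538654179610256 [ 1.1 -1.1 -0.4 -0.3 -0.8 -1.7 -0.7 -0.6 -0.9 -1.6 -0.7 -1.4]
[ 0.7908  0.1603 -0.0033 -0.0018 -0.0034] 6.538654177292628 [ 1.1 -1.1 -0.4 -0.3 -0.8 -1.7 -0.7 -0.6 -0.9 -1.6 -0.7 -1.4]
[ 0.7908  0.1603 -0.0033 -0.0018 -0.0034] 6.538654178922849 [ 1.1 -1.1 -0.4 -0.3 -0.8 -1.7 -0.7 -0.6 -0.9 -1.6 -0.7 -1.4]
[ 0.7908  0.1603 -0.0033 -0.0018 -0.0034] 6.538654178914509 [ 1.1 -1.1 -0.4 -0.3 -0.8 -1.7 -0.7 -0.6 -0.9 -1.6 -0.7 -1.4]
[ 0.7908  0.1603 -0.0033 -0.0018 -0.0034] 6.538654178586437 [ 1.1 -1.1 -0.4 -0.3 -0.8 -1.7 -0.7 -0.6 -0.9 -1.6 -0.7 -1.4]<stdin>:16: DeprecationWarning: Arrays of 2-dimensional vectors are deprecated. Use arrays of 3-dimensional vectors instead. (deprecated in NumPy 2.0)
```

```bash
python3 - <<'E'
from h import *
st(); goal(W((-.105,0,.12)))
E
```

```text
t 8.03 pos [ 0.5921 -0.0486  0.2343] q [-2.070e-01 -2.300e-02  1.684e+00 -1.000e-03  1.479e+00 -1.535e+00] F [ 0.1 -0.5 -0.3] M [ 0.08 -0.05 -0.01] w 0.0599
[[ 0.001  0.24   0.971]
 [-0.001  0.971 -0.24 ]
 [-1.    -0.001  0.001]]
shift cm [ 11.41   0.2  -15.23] turn [0.004 0.001 0.001]
```

Request:
drive_tool:
  plan:
    - [[1.5,0.1,-4],[0,0,0]]
    - [[4,0.2,-8],[0,0,0]]
    - [[7,0.2,-12],[0,0,0]]
    - [[10,0.2,-14.5],[0,0,0]]
    - [[11.4,0.2,-15.2],[0,0,0]]
    - [[11.4,0.2,-15.2],[0,0,0]]

```text
t: 8.78
eef_pos: [0.4451, -0.0104, 0.1193]
eef_rot: [0.085, 0.702, -0.086, 0.702]
force: [-0.2, -0.4, 0.6]
grip_width: 0.0596
```

```bash
python3 - <<'E'
from ov import *
s=st(); print(S(s["eef_pos"])); ci=camera_info("wrist"); w=snapshot("wrist")[:,:,::-1].copy()
cv2.imwrite("pics/w9.png",w)
overlay(w,"wrist",ci,f"pics/o9.png",(0,0,560,420),1.4,ledge=1.57,setarm=.78)
goal(W((-.105,0,.030)))
E
```

```text
t 8.78 pos [ 0.4451 -0.0104  0.1193] q [-1.900e-01 -3.030e-01  2.128e+00 -1.000e-03  1.316e+00 -1.519e+00] F [-0.2 -0.4  0.6] M [-0.02  0.   -0.04] w 0.0596
[[-0.     0.24   0.971]
 [-0.001  0.971 -0.24 ]
 [-1.    -0.001 -0.   ]]
[-1.04772483e-01 -5.92745726e-05  1.19280385e-01]
shift cm [ 9.07  0.01 -0.16] turn [0.004 0.002 0.001]
```

View pics/o9.png

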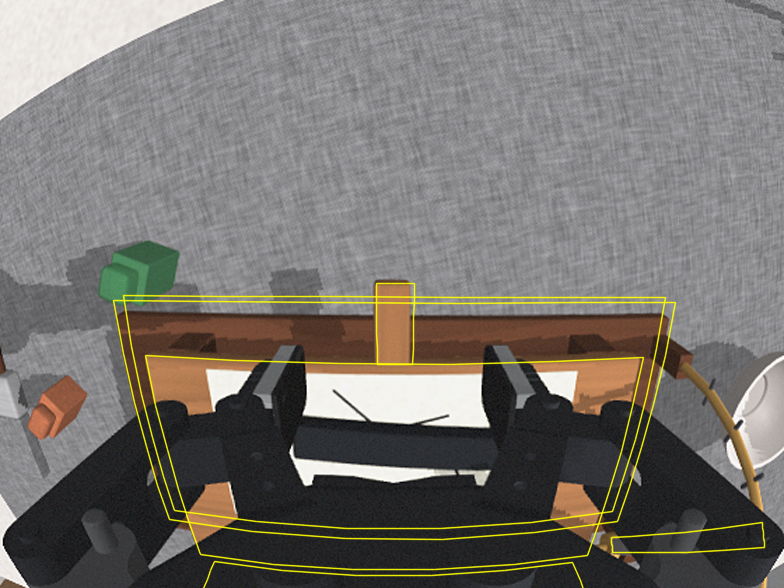

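Request:
drive_tool:
  plan:
    - [[3,-0.05,-0.1],[0,0,0]]
    - [[6,-0.05,-0.15],[0,0,0]]
    - [[8,-0.05,-0.15],[0,0,0]]
    - [[9,-0.05,-0.15],[0,0,0]]
    - [[9,-0.05,-0.15],[0,0,0]]

```text
t: 9.45
eef_pos: [0.4458, -0.0112, 0.0311]
eef_rot: [0.085, 0.701, -0.086, 0.703]
force: [0.6, -0.9, 0.1]
grip_width: 0.0599
```

Request:
drive_tool:
  plan:
    - [[0,0,0],[0,0,0]]
    - [[0,0,0],[0,0,0]]
    - [[0,0,0],[0,0,0]]
    - [[0,0,0],[0,0,0]]
    - [[0,0,0],[0,0,0]]
    - [[0,0,0],[0,0,0]]
  grip: 1
  grip_force: 60

```text
t: 10.2
eef_pos: [0.4466, -0.0119, 0.0324]
eef_rot: [0.085, 0.7, -0.086, 0.703]
force: [-2.5, -3.8, 5.4]
grip_width: 0.0166
```

```bash
python3 - <<'E'
from ov import *
s=st(); print(S(s["eef_pos"])); ci=camera_info("wrist"); w=snapshot("wrist")[:,:,::-1].copy()
cv2.imwrite("pics/w10.png",w)
E
```

```text
t 10.2 pos [ 0.4466 -0.0119  0.0324] q [-0.192 -0.169  2.18  -0.003  1.126 -1.519] F [-2.5 -3.8  5.4] M [-0.54  0.34 -0.01] w 0.0166
[[ 0.004  0.24   0.971]
 [-0.003  0.971 -0.24 ]
 [-1.    -0.002  0.004]]
[-0.10298156 -0.00118783  0.03236992]
```

View pics/w10.png

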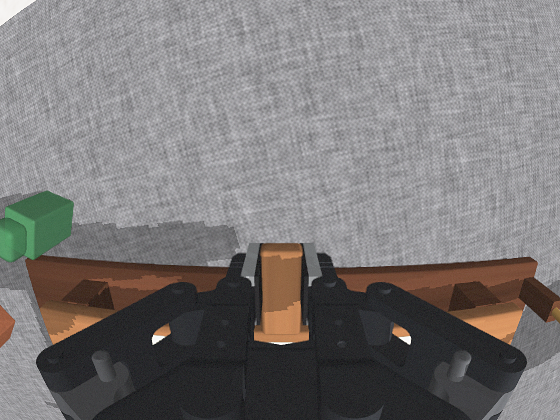

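```bash
cat > lift.py <<'E'
from h import *
P0=np.array([.4466,-.0119,.0324]); 
H=W((.085,0,.046))
def rows(phis):
    s=status.state(); R0=R.from_quat(s["eef_rot"]).as_matrix(); B=Rst(); r0=B.T@(P0-H)
    x=np.array([0,0,-1.]);y=np.array([0,1.,0]); T0=np.c_[x,y,np.cross(x,y)]
    ph=np.arctan2(*(lambda v:(v[2],-v[0]))(B.T@(s["eef_pos"]-H)))-np.arctan2(r0[2],-r0[0])
    tilt=R.from_matrix(B.T@R0@T0.T).as_rotvec(); print("phi by pos",ph.round(3),"tilt",tilt.round(3))
    for f in phis:
        Q=R.from_euler("y",f).as_matrix(); w=H+B@Q@r0; T=B@Q@T0
        print(round(f,3),(R0.T@(w-s["eef_pos"])*100).round(2),R.from_matrix(R0.T@T).as_rotvec().round(3))
E
python3 -c "
from lift import *
rows(np.arange(.02,.17,.02))"
```

```text
phi by pos 0.0 tilt [-0.002 -0.005  0.004]
0.02 [-0.38  0.   -0.02] [0.004 0.025 0.002]
0.04 [-0.75  0.   -0.04] [0.004 0.045 0.002]
0.06 [-1.13  0.   -0.04] [0.004 0.065 0.002]
0.08 [-1.51  0.   -0.04] [0.004 0.085 0.002]
0.1 [-1.88  0.   -0.03] [0.003 0.105 0.002]
0.12 [-2.26  0.   -0.02] [0.003 0.125 0.002]
0.14 [-2.63 -0.    0.01] [0.003 0.145 0.002]
0.16 [-3.01 -0.    0.04] [0.003 0.165 0.002]
```

Request:
drive_tool:
  plan:
    - [[-0.38,0,-0.02],[0,0.02,0]]
    - [[-0.75,0,-0.04],[0,0.04,0]]
    - [[-1.13,0,-0.04],[0,0.06,0]]
    - [[-1.51,0,-0.04],[0,0.08,0]]
    - [[-1.88,0,-0.03],[0,0.1,0]]
    - [[-2.26,0,-0.02],[0,0.12,0]]
    - [[-2.63,0,0.01],[0,0.14,0]]
    - [[-3.01,0,0.04],[0,0.16,0]]

```text
t: 11.25
eef_pos: [0.4468, -0.012, 0.0627]
eef_rot: [0.091, 0.755, -0.079, 0.645]
force: [-0.4, -2.1, -3.3]
grip_width: 0.0168
```

```bash
python3 - <<'E'
from lift import *
st(); rows(np.arange(.18,.33,.02)); cv2.imwrite("pics/s11.png",cv2.resize(snapshot("scene")[140:300,130:350,::-1],None,fx=3.6,fy=3.6,interpolation=cv2.INTER_CUBIC))
E
```

```text
t 11.25 pos [ 0.4468 -0.012   0.0627] q [-0.197 -0.098  2.065  0.005  1.332 -1.527] F [-0.4 -2.1 -3.3] M [-0.44 -0.2   0.01] w 0.0168
[[-0.152  0.24   0.959]
 [ 0.035  0.971 -0.237]
 [-0.988 -0.002 -0.156]]
phi by pos 0.161 tilt [-0.003  0.157  0.004]
0.18 [-0.36  0.   -0.01] [0.003 0.023 0.003]
0.2 [-0.74  0.   -0.03] [0.003 0.043 0.003]
0.22 [-1.12  0.   -0.04] [0.003 0.063 0.003]
0.24 [-1.49  0.   -0.04] [0.003 0.083 0.003]
0.26 [-1.87  0.   -0.03] [0.003 0.103 0.003]
0.28 [-2.25 -0.   -0.01] [0.003 0.123 0.003]
0.3 [-2.62 -0.    0.01] [0.003 0.143 0.003]
0.32 [-3.   -0.    0.04] [0.003 0.163 0.003]
```

View pics/s11.png

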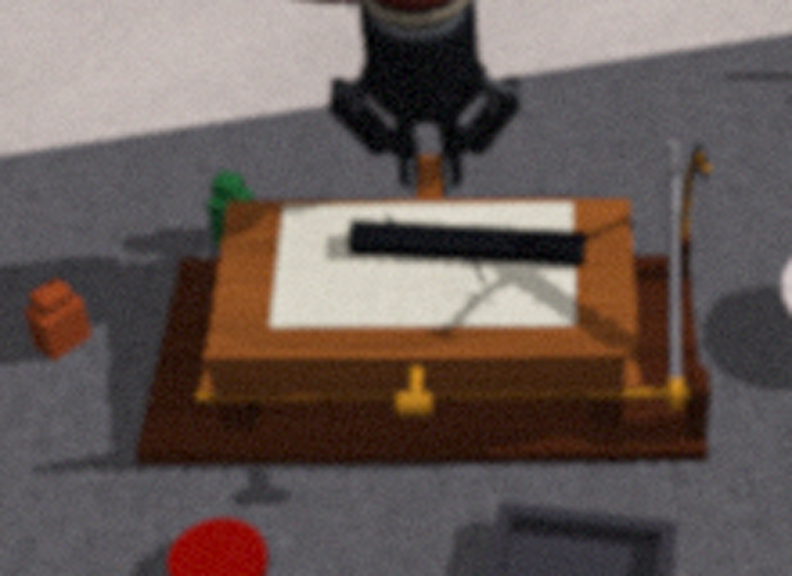

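The board is rising with the arm and all is well (weight at (465,242), ledge up with the knob at (415,395)). I'll continue in the same steps.

Request:
drive_tool:
  plan:
    - [[-0.36,0,-0.01],[0,0.023,0]]
    - [[-0.74,0,-0.03],[0,0.043,0]]
    - [[-1.12,0,-0.04],[0,0.063,0]]
    - [[-1.49,0,-0.04],[0,0.083,0]]
    - [[-1.87,0,-0.03],[0,0.103,0]]
    - [[-2.25,0,-0.01],[0,0.123,0]]
    - [[-2.62,0,0.01],[0,0.143,0]]
    - [[-3.0,0,0.04],[0,0.163,0]]

```text
t: 12.3
eef_pos: [0.4517, -0.0133, 0.0929]
eef_rot: [0.097, 0.806, -0.072, 0.58]
force: [-2.1, -4.0, -2.0]
grip_width: 0.0163
```

Request:
drive_tool:
  plan:
    - [[-0.37,0,-0.01],[0,0.023,0]]
    - [[-0.74,0,-0.03],[0,0.043,0]]
    - [[-1.12,0,-0.04],[0,0.063,0]]
    - [[-1.49,0,-0.04],[0,0.083,0]]
    - [[-1.87,0,-0.03],[0,0.103,0]]
    - [[-2.25,0,-0.01],[0,0.123,0]]
    - [[-2.62,0,0.01],[0,0.143,0]]
    - [[-3.0,0,0.04],[0,0.163,0]]

```text
t: 13.3
eef_pos: [0.4612, -0.0156, 0.1216]
eef_rot: [0.103, 0.851, -0.063, 0.511]
force: [-4.6, -3.5, 0.8]
grip_width: 0.0168
```

```bash
python3 - <<'E'
from lift import *
st(); rows(np.arange(.5,.65,.02)); cv2.imwrite("pics/s12.png",cv2.resize(snapshot("scene")[140:300,130:350,::-1],None,fx=3.6,fy=3.6,interpolation=cv2.INTER_CUBIC))
E
```

```text
t 13.3 pos [ 0.4612 -0.0156  0.1216] q [-0.205  0.1    1.811  0.015  1.718 -1.534] F [-4.6 -3.5  0.8] M [-0.47  0.16  0.28] w 0.0168
[[-0.456  0.24   0.857]
 [ 0.11   0.971 -0.213]
 [-0.883 -0.003 -0.469]]
phi by pos 0.484 tilt [-0.004  0.488  0.003]
0.5 [-0.3  0.   0. ] [0.002 0.012 0.004]
0.52 [-0.67  0.   -0.02] [0.002 0.032 0.004]
0.54 [-1.05  0.   -0.03] [0.002 0.052 0.004]
0.56 [-1.43 -0.   -0.03] [0.002 0.072 0.004]
0.58 [-1.8  -0.   -0.03] [0.002 0.092 0.004]
0.6 [-2.18 -0.   -0.02] [0.002 0.112 0.004]
0.62 [-2.56 -0.01  0.  ] [0.002 0.132 0.004]
0.64 [-2.93 -0.01  0.03] [0.002 0.152 0.004]
```

View pics/s12.png

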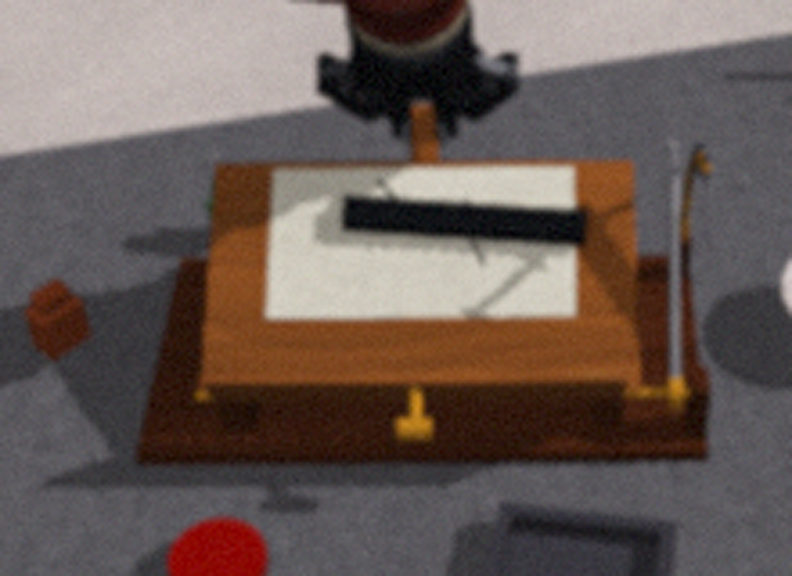

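Request:
drive_tool:
  plan:
    - [[-0.3,0,0],[0,0.012,0]]
    - [[-0.67,0,-0.02],[0,0.032,0]]
    - [[-1.05,0,-0.03],[0,0.052,0]]
    - [[-1.43,0,-0.03],[0,0.072,0]]
    - [[-1.8,0,-0.03],[0,0.092,0]]
    - [[-2.18,0,-0.02],[0,0.112,0]]
    - [[-2.56,0,0],[0,0.132,0]]
    - [[-2.93,0,0.03],[0,0.152,0]]

```text
t: 14.35
eef_pos: [0.4751, -0.0191, 0.1482]
eef_rot: [0.107, 0.888, -0.055, 0.444]
force: [-4.8, -3.8, 0.5]
grip_width: 0.0165
```

```bash
python3 - <<'E'
from lift import *
st(); rows(np.arange(.65,.8,.02)); cv2.imwrite("pics/s13.png",cv2.resize(snapshot("scene")[140:300,130:350,::-1],None,fx=3.6,fy=3.6,interpolation=cv2.INTER_CUBIC))
E
```

```text
t 14.35 pos [ 0.4751 -0.0191  0.1482] q [-0.208  0.207  1.685  0.019  1.892 -1.535] F [-4.8 -3.8  0.5] M [-0.36  0.21  0.4 ] w 0.0165
[[-0.582  0.24   0.777]
 [ 0.141  0.971 -0.194]
 [-0.8   -0.003 -0.599]]
phi by pos 0.645 tilt [-0.004  0.643  0.003]
0.65 [-0.1   0.01  0.01] [0.001 0.007 0.005]
0.67 [-0.48  0.01 -0.01] [0.001 0.027 0.005]
0.69 [-0.86  0.   -0.02] [0.001 0.047 0.005]
0.71 [-1.23  0.   -0.02] [0.001 0.067 0.005]
0.73 [-1.61  0.   -0.02] [0.001 0.087 0.005]
0.75 [-1.99 -0.   -0.01] [0.001 0.107 0.005]
0.77 [-2.36 -0.    0.  ] [0.001 0.127 0.005]
0.79 [-2.74 -0.    0.03] [0.001 0.147 0.005]
```

View pics/s13.png

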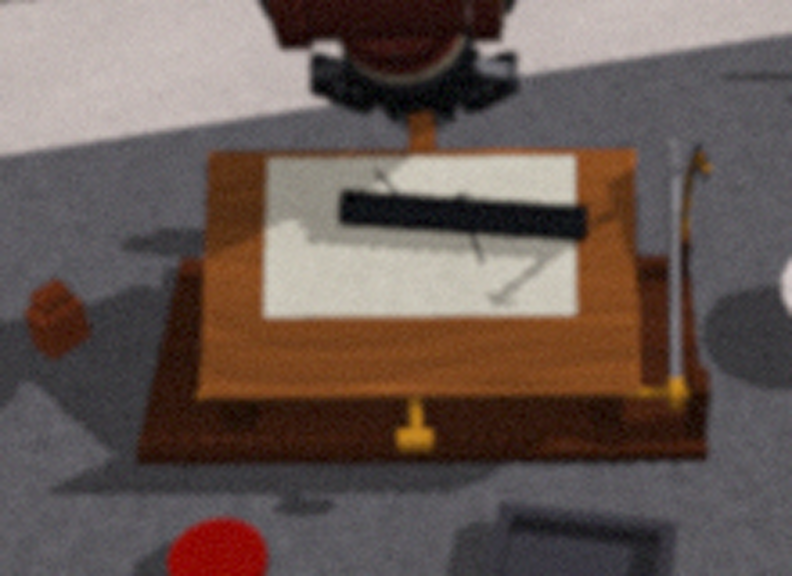

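Request:
drive_tool:
  plan:
    - [[-0.3,0,0],[0,0.017,0]]
    - [[-0.5,0,-0.01],[0,0.028,0]]
    - [[-0.7,0,-0.01],[0,0.038,0]]
    - [[-0.9,0,-0.02],[0,0.048,0]]
    - [[-1.1,0,-0.02],[0,0.059,0]]
    - [[-1.3,0,-0.02],[0,0.07,0]]
    - [[-1.5,0,-0.02],[0,0.081,0]]
    - [[-1.7,0,-0.02],[0,0.091,0]]

```text
t: 15.4
eef_pos: [0.4852, -0.0217, 0.1629]
eef_rot: [0.11, 0.908, -0.05, 0.402]
force: [-4.1, -3.8, 2.4]
grip_width: 0.0166
```

```bash
python3 - <<'E'
from lift import *; from ov import overlay
st(); rows([.73,.75,.77,.79])
a=snapshot("scene")[:,:,::-1].copy(); cv2.imwrite("pics/s14raw.png",a); cv2.imwrite("pics/s14.png",cv2.resize(a[150:270,180:335],None,fx=5,fy=5,interpolation=cv2.INTER_CUBIC))
a=snapshot("top")[:,:,::-1].copy(); cv2.imwrite("pics/t14.png",cv2.resize(a[150:290,200:380],None,fx=4.2,fy=4.2,interpolation=cv2.INTER_CUBIC))
a=snapshot("wrist")[:,:,::-1].copy(); cv2.imwrite("pics/w14.png",a)
E
```

```text
t 15.4 pos [ 0.4852 -0.0217  0.1629] q [-0.21   0.275  1.608  0.022  1.994 -1.536] F [-4.1 -3.8  2.4] M [-0.34  0.25  0.43] w 0.0166
[[-0.652  0.24   0.719]
 [ 0.159  0.971 -0.18 ]
 [-0.741 -0.003 -0.671]]
phi by pos 0.74 tilt [-0.004  0.736  0.002]
0.73 [0.19 0.01 0.04] [ 0.001 -0.006  0.004]
0.75 [-0.18  0.01  0.01] [0.001 0.014 0.004]
0.77 [-0.56  0.01 -0.01] [0.001 0.034 0.004]
0.79 [-0.94  0.   -0.02] [0.001 0.054 0.005]
```

View pics/s14.png

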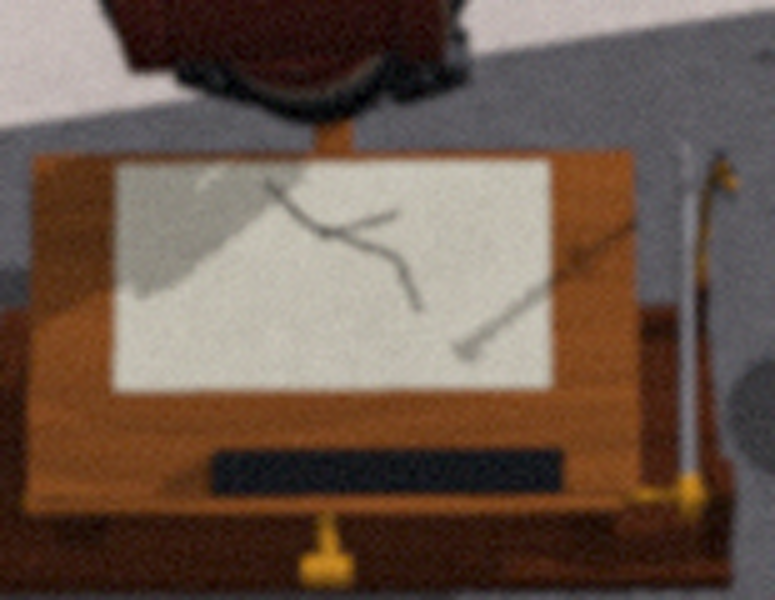

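View pics/t14.png

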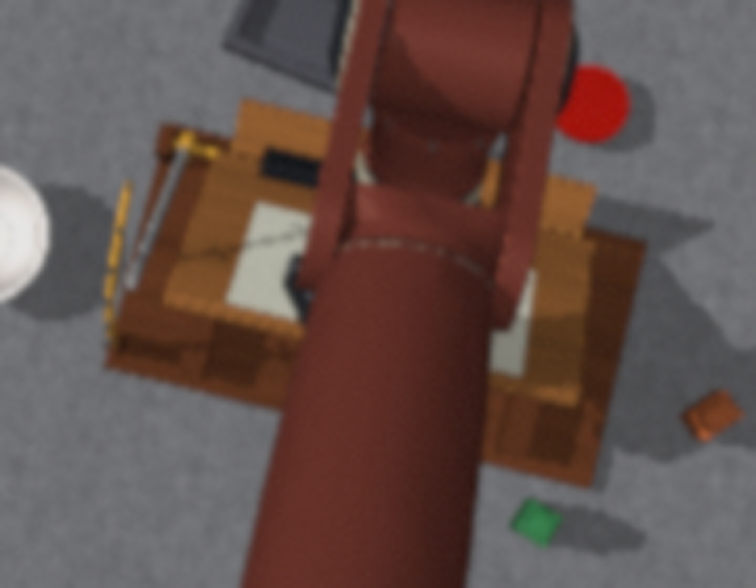

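View pics/w14.png

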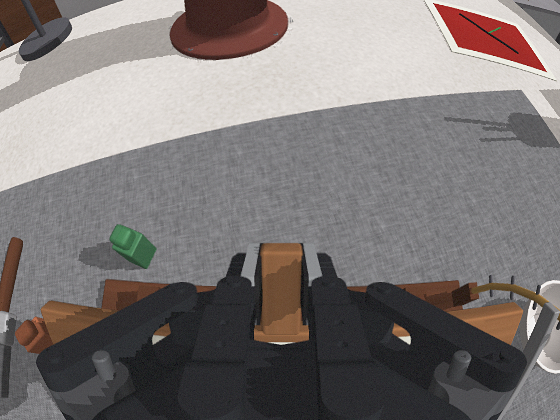

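```bash
python3 - <<'E'
from ov import *
s=[snapshot("top").astype(float) for _ in range(6)]; a=np.mean(s,0)[:,:,::-1].astype(np.uint8); cv2.imwrite("pics/t15raw.png",a)
ct=camera_info("top")
cv2.imwrite("pics/t15.png",cv2.resize(a[175:240,220:285],None,fx=9,fy=9,interpolation=cv2.INTER_CUBIC))
overlay(a,"top",ct,"pics/t15o.png",(220,175,285,240),9,board=.74,setarm=.78,ledge=1.57)
E
```

```text
(no output)
```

View pics/t15.png

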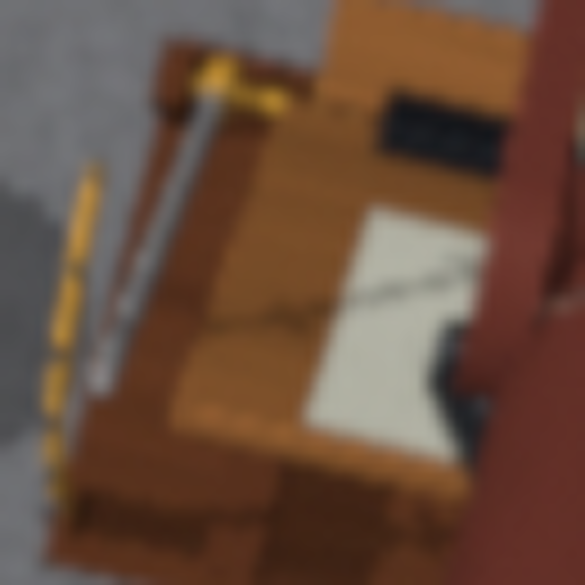

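View pics/t15o.png

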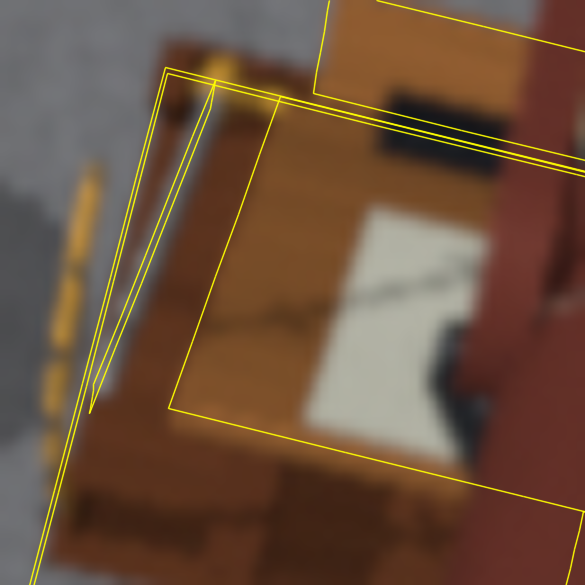

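```bash
python3 - <<'E'
from ov import *
s=[snapshot("wrist").astype(float) for _ in range(4)]; ci=camera_info("wrist"); a=np.mean(s,0)[:,:,::-1].astype(np.uint8); cv2.imwrite("pics/w15raw.png",a)
cv2.imwrite("pics/w15.png",cv2.resize(a[270:390,400:560],None,fx=5,fy=5,interpolation=cv2.INTER_CUBIC))
overlay(a,"wrist",ci,"pics/w15o.png",(400,270,560,390),5,board=.74,setarm=.78,ledge=1.57)
E
```

```text
(no output)
```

View pics/w15.png

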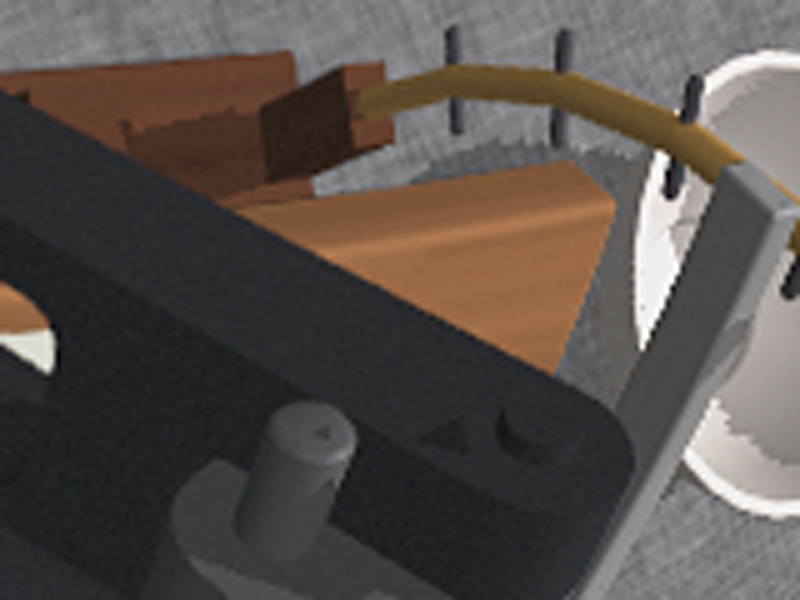

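View pics/w15o.png

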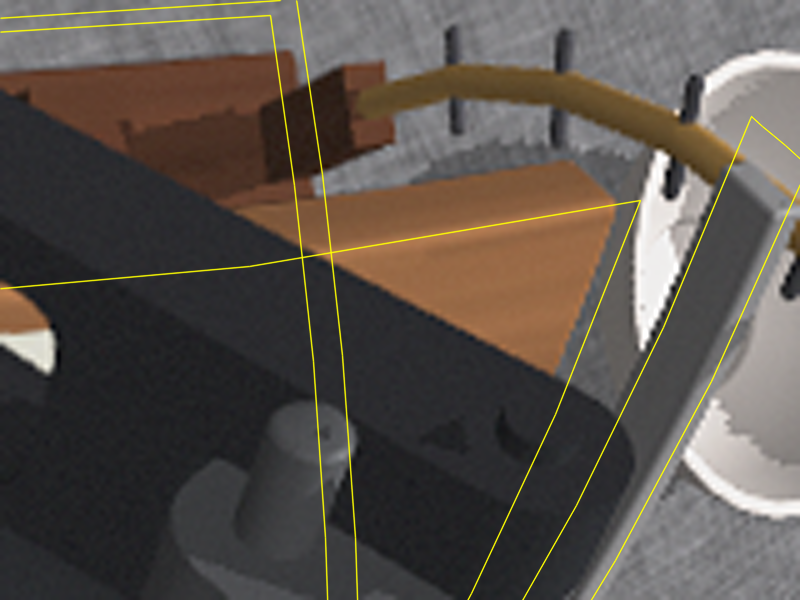

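```bash
cat > cmp.py <<'E'
from ov import *
from scipy.optimize import least_squares
def run(ci,z,bc,bl,ac,al,reg=(300,300,300),rep=True):
    """bc: board corners [(y,off,px)], bl: line pts; ac arm end corners, al arm line pts"""
    P=lambda a,r,y,o,d:W((.085-r*np.cos(a)+o*np.sin(a)+d[0],y+d[1],.046+r*np.sin(a)+o*np.cos(a)+d[2]))
    def line(a,y,o,d,u):
        uv=proj("wrist",np.array([P(a,r,y,o,d) for r in np.linspace(.0,.17,120)]),ci)
        k=int(np.clip(np.argmin(np.hypot(*(uv-u).T)),1,118)); t=uv[k+1]-uv[k-1]; t/=np.linalg.norm(t); e=u-uv[k]; return t[0]*e[1]-t[1]*e[0]
    def res(q):
        b,a,L=q[:3]; d=q[3:]; r=[]
        for y,o,u in bc: r+=list(proj("wrist",P(b,.16,y,o,d),ci)[0]-z(*u))
        for y,o,u in bl: r.append(line(b,y,o,d,z(*u)))
        for y,o,u in ac: r+=list(proj("wrist",P(a,L,y,o,d),ci)[0]-z(*u))
        for y,o,u in al: r.append(line(a,y,o,d,z(*u)))
        return np.r_[r,d*np.array(reg),(L-.164)*200]
    s=least_squares(res,[.74,.78,.164,0,0,0],diff_step=1e-4)
    print("board",s.x[0].round(3),"arm",s.x[1].round(3),"diff",(s.x[1]-s.x[0]).round(3),"L,d",s.x[2:].round(4),"res",res(s.x).round(1))
E
python3 - <<'E'
from cmp import *
ci=camera_info("wrist"); z=lambda u,v:np.array([(u+.5)/5-.5+400,(v+.5)/5-.5+270])
for reg in((300,)*3,(800,)*3,(100,)*3,(300,100,300)):
  run(ci,z,[(.14,.006,(613,206)),(.14,-.006,(572,162))],[(.14,.006,(555,370))],
   [(.16,-.006,(722,166)),(.16,.006,(776,213))],[(.16,-.006,(618,400)),(.166,.006,(683,455)),(.166,.006,(590,598))],reg)
E
```

```text
board 0.745 arm 0.805 diff 0.059 L,d [ 0.1619 -0.0003 -0.0006 -0.0041] res [ 1.1  0.6 -1.3 -0.7 -0.2 -0.1 -0.7  0.1  0.6  1.   0.1 -1.3 -0.1 -0.2
 -1.2 -0.4]
board 0.737 arm 0.794 diff 0.057 L,d [ 0.1614  0.0005 -0.0015 -0.002 ] res [ 1.3  0.2 -1.3 -0.9 -0.4 -0.4 -0.8 -0.1  0.5  0.8 -0.2 -1.9  0.4 -1.2
 -1.6 -0.5]
board 0.74 arm 0.807 diff 0.067 L,d [ 0.1626 -0.0004  0.0059 -0.0109] res [ 0.9  0.4 -1.1 -0.4 -0.1  0.3 -0.5 -0.   0.5  0.7  0.4 -0.9 -0.   0.6
 -1.1 -0.3]
board 0.747 arm 0.805 diff 0.059 L,d [ 0.1618 -0.0004 -0.0011 -0.0037] res [ 1.1  0.6 -1.3 -0.7 -0.2 -0.1 -0.7  0.1  0.7  1.   0.  -1.3 -0.1 -0.1
 -1.1 -0.4]
```

Request:
drive_tool:
  plan:
    - [[-0.25,0,0],[0,0.014,0]]
    - [[-0.5,0,-0.01],[0,0.028,0]]
    - [[-0.75,0,-0.02],[0,0.042,0]]
    - [[-1.0,0,-0.02],[0,0.056,0]]
    - [[-1.1,0,-0.02],[0,0.06,0]]
    - [[-1.1,0,-0.02],[0,0.06,0]]
    - [[-1.1,0,-0.02],[0,0.06,0]]

```text
t: 16.92
eef_pos: [0.4924, -0.0235, 0.1717]
eef_rot: [0.111, 0.919, -0.047, 0.375]
force: [-3.9, -3.4, 2.5]
grip_width: 0.0163
```

```bash
python3 - <<'E'
from ov import *; import lift
st(); lift.rows([.79,.8,.81]); ci=camera_info("wrist")
s=[snapshot("wrist").astype(float) for _ in range(4)]; a=np.mean(s,0)[:,:,::-1].astype(np.uint8); cv2.imwrite("pics/w16raw.png",a)
cv2.imwrite("pics/w16.png",cv2.resize(a[270:390,400:560],None,fx=5,fy=5,interpolation=cv2.INTER_CUBIC))
b=snapshot("scene")[:,:,::-1]; cv2.imwrite("pics/s16.png",cv2.resize(b[140:300,130:350],None,fx=3.6,fy=3.6,interpolation=cv2.INTER_CUBIC))
b=snapshot("top")[:,:,::-1]; cv2.imwrite("pics/t16.png",cv2.resize(b[150:290,200:380],None,fx=4.2,fy=4.2,interpolation=cv2.INTER_CUBIC))
E
```

```text
t 16.93 pos [ 0.4924 -0.0235  0.1717] q [-0.211  0.319  1.559  0.023  2.06  -1.536] F [-3.9 -3.4  2.5] M [-0.34  0.3   0.51] w 0.0163
[[-0.695  0.24   0.678]
 [ 0.17   0.971 -0.17 ]
 [-0.699 -0.003 -0.715]]
phi by pos 0.801 tilt [-0.004  0.797  0.002]
0.79 [0.21 0.01 0.04] [ 0.001 -0.007  0.004]
0.8 [0.02 0.01 0.03] [0.001 0.003 0.004]
0.81 [-0.16  0.01  0.01] [0.001 0.013 0.004]
```

View pics/w16.png

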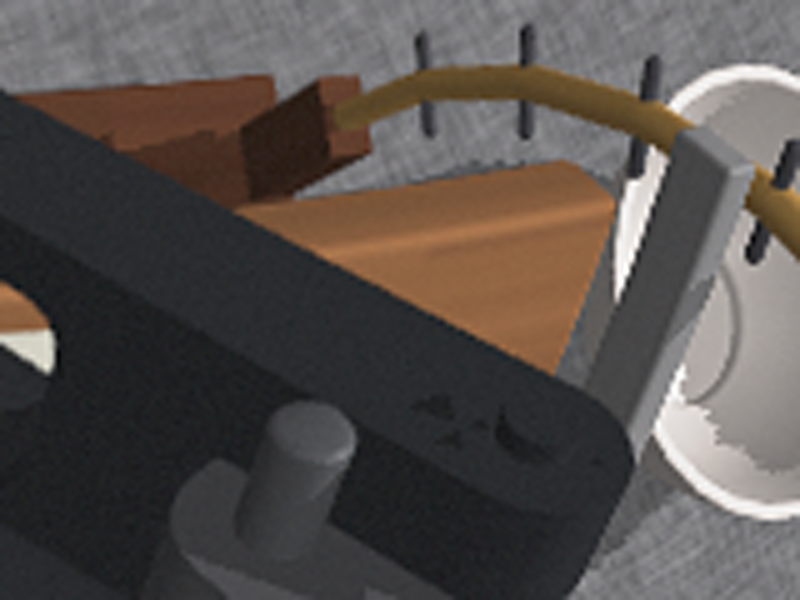

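View pics/s16.png

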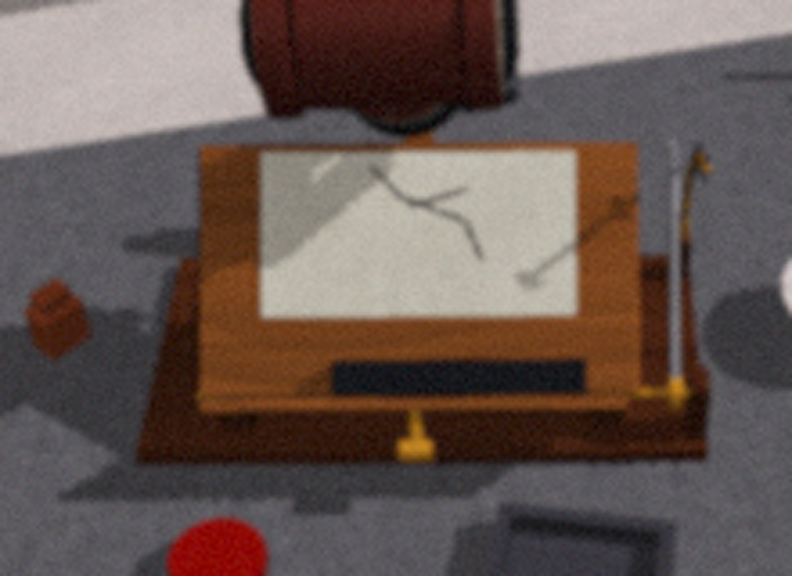

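View pics/t16.png

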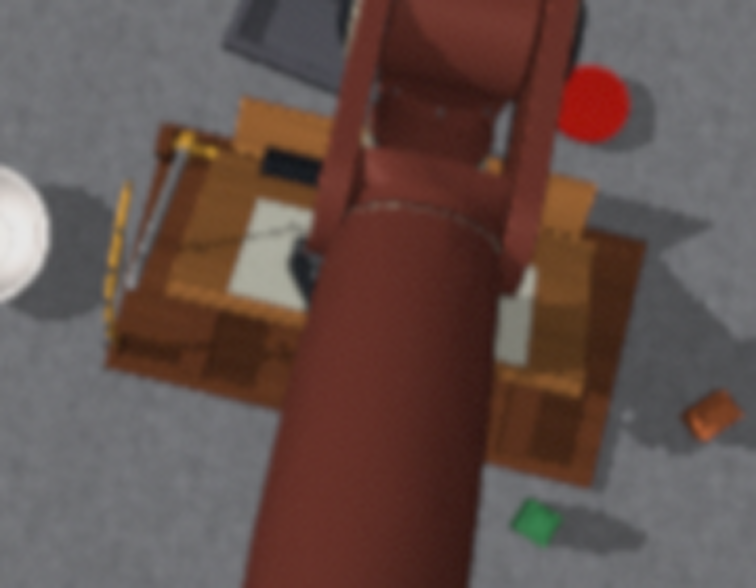

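```bash
python3 - <<'E'
from cmp import *
ci=camera_info("wrist"); z=lambda u,v:np.array([(u+.5)/5-.5+400,(v+.5)/5-.5+270])
for reg in((300,)*3,(800,)*3,(100,)*3):
  run(ci,z,[(.14,.006,(613,203)),(.14,-.006,(570,160))],[(.14,.006,(555,372))],
   [(.16,-.006,(682,128)),(.16,.006,(736,180))],[(.16,-.006,(588,385)),(.166,.006,(633,458)),(.16,.006,(628,440))],reg)
E
```

```text
board 0.801 arm 0.808 diff 0.006 L,d [ 0.1615 -0.0002 -0.0008 -0.0034] res [ 1.   0.7 -1.  -0.7  0.1 -0.1  0.5 -0.  -0.6  0.9 -1.8  0.4 -0.1 -0.2
 -1.  -0.5]
board 0.794 arm 0.798 diff 0.005 L,d [ 0.1611  0.0007 -0.0013 -0.0017] res [ 1.2  0.3 -1.  -0.9 -0.2 -0.4  0.5 -0.2 -0.7  0.7 -2.1  0.2  0.5 -1.1
 -1.4 -0.6]
board 0.801 arm 0.812 diff 0.011 L,d [ 0.162  -0.0011  0.0045 -0.0094] res [ 0.9  0.5 -0.8 -0.5  0.3  0.2  0.7 -0.1 -0.7  0.7 -1.4  0.6 -0.1  0.5
 -0.9 -0.4]
```

```bash
python3 - <<'E'
from ov import *
b=snapshot("scene")[:,:,::-1].copy()
overlay(b,"scene",camera_info("scene"),"pics/s17.png",(160,160,340,280),4.4,board=.8,ledge=1.57,setarm=.8)
t=snapshot("top")[:,:,::-1].copy()
overlay(t,"top",camera_info("top"),"pics/t17.png",(225,160,355,240),6,board=.8,ledge=1.57,setarm=.8)
E
```

```text
(no output)
```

View pics/s17.png

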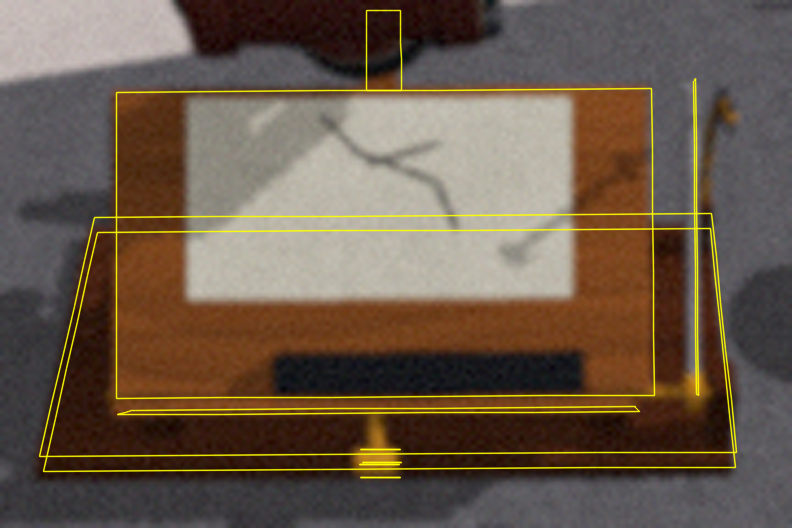

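View pics/t17.png

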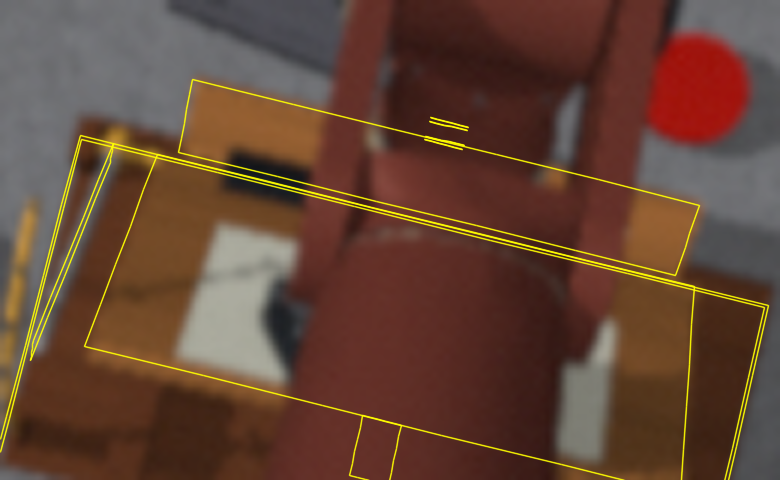

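```bash
python3 - <<'E'
from h import *
st(); robot.hand_in()
E
```

```text
t 17.32 pos [ 0.4924 -0.0235  0.1717] q [-0.211  0.319  1.559  0.024  2.06  -1.536] F [-4.9 -4.6  2.3] M [-0.31  0.3   0.49] w 0.0168
[[-0.695  0.24   0.678]
 [ 0.17   0.971 -0.17 ]
 [-0.699 -0.003 -0.715]]
the job is handed in; nothing more can be done
```

I folded the ledge up by its knob while the board lay flat, then raised the board by its lug. I handed the job in at 17.3 s with the lug still held at 60 N.

- **Ledge:** it measured about 1.58 rad on the wrist camera before the lift. The knob had slipped in the grip and left it at about 1.32, so I pushed it further. After the lift the square model still fitted the scene and top views to about a pixel.
- **Board:** it measured about 0.80 rad against 0.80–0.81 for the setting arm in the same wrist image, a difference of about 0.006 to 0.01. My earlier estimates of the setting arm ranged from 0.76 to 0.79.
- **Paperweight:** it slid down during the last part of the lift and now rests against the ledge, on the board.
- **Setting arm and other things:** none were touched. The setting arm, seals, tin, ink stone and bowl look unmoved in the last pictures. I did not check the brush again there.
- **Forces:** they stayed below about 8 N at every reading.
- **A check that disagreed:** the base's outline sat about 8 mm off the stand model fitted to the board. I worked from the board fit, because it matched the lug, ledge and knob.

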